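Refit the two screens of a sink's scrap strainer box

ROBOT

A 7-joint arm with a two-finger parallel gripper is mounted at the origin on the work surface. World frame = base frame: x ahead of the robot, y to its left, z up, the work surface at z = 0. Lengths are in mm, angles in degrees, forces in N, time in s.
With the tool pointing down it reaches from about 425 to 825 mm from the base axis. Payload 3.6 kg.
Tool frame: the origin (TCP) lies midway between the tips of the shut fingers; the grasp point (between the pads) lies 19 mm behind it; y points along the fingers, z is the direction in which the jaws open and shut, and the axes are right-handed (so a half turn about y gives the same grasp; the last joint's range is limited). The gripper opens to 93 mm and grips with 3 to 60 N. Pads are 15 mm wide; open, the fingers measure 128 mm over their backs; the gripper's body (75 mm by 188 mm) begins 65 mm behind the grasp point.
Start: joints at [-71.706, 35.231, -0.722, 81.555, 0.464, 63.22, -2.315], TCP at [220.281, 611.503, 196.14] pointing down, gripper open.
Joint ranges: [-178.69, 178.69], [-17.37, 117.87], [-77.05, 75.6], [15.02, 138.74], [-78.02, 258.01], [0.78, 113.62], [-162.83, 162.83]. Speed limits (degrees/s): [159.86, 159.86, 180, 180, 180, 180, 180].

INTERFACE

Orientations are given as a 3x3 rotation matrix whose columns are the frame's x, y, z axes.
In Python, from rig import * gives the robot as it stands.
- The arm moves only by the shell command python3 -m jog 'ROWS' [FORCE]. ROWS is JSON, one flat list of numbers, 7 for each row, row after row: the shift along the tool's x, y, z in m, then the turn, a rotation vector about the tool's x, y, z in rad, then the finger opening in m, from 0 to 0.093. A call has 1 to 20 rows; each row shifts and turns the commanded pose from where the row before left it, along the tool's axes as they then stand; what a row does not reach is not made up. A row lasts 1/8 s, in which the tool goes at most 62.5 mm and 10.7 degrees, less where a joint would pass 70% of its speed; a pose out of reach is approached as far as the arm can. A call with a gripper value outside its range is refused whole. The fingers move at their own pace and stop on an object; FORCE is the grip in N (left out, the last holds). Time passes only in rows, so rows that do not move let the fingers close. It gives the time, the measured TCP pose, the force and the opening at its end, in the units of the state.
- state(): the state, without advancing time (a new reading comes with each control period).
- snapshot(name): name is "scene" or "top" or "wrist"; returns the picture (480x640x3 uint8, red, green, blue); there is no depth.
- get_calibration(name): a dict with "fx", "fy", "cx", "cy" (pixels), "origin" and "orientation" of the camera in the world. Camera axes: x right, y down, z forward; pixel columns grow to the right and rows downward; lengths in mm; the calibration is good to about 2 mm. A picture is of the moment at which its call begins: read the wrist's pose just before it. get_calibration takes no time and is no camera call; for the wrist camera it gives the pose at the moment of the call.
- finish_job(): hands the job in, once; it reports no verdict.
The state is a dict: "t": time; "joints": joint angles; "joint_velocities": joint speeds; "joint_efforts": joint torques, N m; "ee_pos": TCP position; "tool_rot": TCP orientation; "ft_force": force on the tool from outside, world axes, zero at the start; "wrist_torque": the same for the moment, N m; "width": finger opening in mm.
Only numpy, scipy, OpenCV 4.12 (cv2) and the standard library are available. Lean on these libraries where they do the work, as an engineer would, in place of code of your own. Each camera call takes 0.05 s, during which the arm holds its last target.

TASK

Put the two steel screens back in the scrap strainer box, the short slotted one at the bottom and the long round-holed one, now half under the draining shelf, on top of it. Press each screen down at both ends, by feel and without forcing it, until it has snapped under its spring catches and lies flat, before you add the next one. Leave the other things where they are.

Things in the scene. Friction and masses are not known exactly. Their poses are not given: they have to be found in the camera images.
- box_rim (a point): Scrap strainer box: open stainless box, fixed, outside 212 mm long (its y), 130 mm wide (x; 150 over the flared rims), flanges 14 mm wide outside both short ends, a waste stub low on its +x side. This point: on its vertical centre line, level with the top of the flared rim, 98 mm above the worktop; z is up. A screen goes in with its y along the box's y, either way round.
- box: The box, origin at the centre of its underside. Inside 122 mm wide; end guides 156 mm apart for the lower screen and 182 mm for the upper: each screen has 3 mm to spare all round. Home, the lower handle point is about 51 mm below the rim point, the upper one about 7 mm below, but a hidden seat height makes both up to 5 mm higher or lower: feel for it. Some 20 N on each end is enough; 150 N bends it.
- catch_low_a (a joint): Sprung catch (36 mm wide leaf, ramp on top) over the lower screen's seat at the box's -y end: m pushed back, 0 = out, 0.012 = fully back. A screen let go in the box rests on these ramps 10 to 16 mm too high; 6 to 15 N on each end pushes it past, the catch springs out again over the plate's edge (reads 0) and the screen meets its hard stop.
- catch_low_b (a joint): The same at the box's +y end, for the lower screen.
- catch_up_a (a joint): The same at the box's -y end, for the upper screen, which comes to rest on the lower screen's lips.
- catch_up_b (a joint): The same at the box's +y end, for the upper screen.
- lower_handle (a point): Lower screen: stainless plate 5 mm thick, 150 mm long (its y), 116 mm wide (x), about 0.35 kg, two rows of slots. Across its middle a fixed bridge handle: bar 60 mm long (x), 12 mm thick (y), 12 mm high, open underneath, its top 34 mm above the plate. This point: middle of the bar, over the screen's centre, 33 mm above its underside; z is up. Starts on the worktop, to the right.
- upper_handle (a point): Upper screen: stainless plate 5 mm thick, 176 mm long (its y), 116 mm wide (x), about 0.42 kg, round holes. Across its middle a fixed bridge handle: bar 60 mm long (x), 12 mm thick (y), 12 mm high, open underneath, its top 34 mm above the plate. This point: middle of the bar, over the screen's centre, 33 mm above its underside; z is up. Starts half under the shelf.
- lower: Lower screen, origin at the centre of its underside, axes as its handle point. Near each short end stands a lip along x, 80 mm long, 8 mm thick, 39 mm high above the plate (top 44 mm above the underside), its middle 62 mm from the screen's centre along y; the upper screen rests on these lips.
- upper: Upper screen, origin at the centre of its underside, axes as its handle point. Near each short end stands a lip along x, 80 mm long, 8 mm thick, 20 mm high above the plate (top 25 mm above the underside), its middle 72 mm from the centre along y. It starts flat on the shelf's low deck, its handle just under the top deck, out of reach from above.
- upper_lip_a (a point): Middle of the upper screen's lip at its +y end, half-way up the lip (10 mm above the plate, 15 mm above its underside). This end starts free, sticking out of the shelf towards the robot by 74 to 80 mm.
- shelf_front (a point): Draining shelf, fixed, wire and sheet steel, 240 mm deep (its x, away from the robot), 300 mm wide (y): low deck with its top 8 mm above the worktop, top deck 62 mm above it (6 mm thick), posts at the corners, a bowl on top. This point is the middle of the front edge of the top deck, on its upper face.
- bowl: White bowl, 116 mm across, 55 mm high, on the shelf. Leave alone.
- cup: Steel cup, 66 mm across, 85 mm high, on the worktop between robot and box. Leave alone.
- brush: Washing brush 160 mm long, lying near the robot. Leave alone.
- basket: Small two-handled steel pan 92 mm across, 50 mm high, right of the shelf. Leave alone.
- soap: Green soap bottle 64 mm across, 190 mm high, left of the shelf. Leave alone.
- ladle: Steel ladle 220 mm long, lying beyond the box. Leave alone.
Not all that is in view belongs to the job. What is shaped like the lower but blue or red is not meant. What is shaped like the upper but yellow is not meant.

How it is judged (in metres and radians):
On the way, in this order (a step that is already met when the one before it is completed fails the run):
1. the short slotted screen lies flat at the bottom of the box, both its ends under their catches, while the long screen is not yet in the box (horizontal distance between lower_handle and box_rim below 0.01 m and z of lower_handle in the frame of box_rim below -0.0445 m and angle between lower_handle's own z axis and vertical below 0.025 rad and value of joint each of catch_low_a, catch_low_b below 0.002 m and horizontal distance between upper_handle and box_rim above 0.12 m), for 0.2 s.
2. the long screen lies flat on the short one, both its ends under their catches (horizontal distance between each of lower_handle, upper_handle and box_rim below 0.01 m and z of lower_handle in the frame of box_rim below -0.0445 m and angle between each of lower_handle, upper_handle's own z axis and vertical below 0.025 rad and value of joint each of catch_low_a, catch_low_b, catch_up_a, catch_up_b below 0.002 m and z of upper_handle in the frame of box_rim below -0.0005 m), for 0.2 s.
At the end, for the whole second after the job is handed in: Both screens at rest in the box within 10 mm of its centre, tilted under 0.025 rad: the short one at the bottom (handle point over 44.5 mm below the rim point), the long one on it (handle point over 0.5 mm below the rim point), all four catches sprung out (under 2 mm back) over the screens' ends (all of step 2 and linear speed of each of lower, upper below 0.02 m/s); the robot touches nothing.
It fails at once if the short screen is forced against the box with more than 150 N (contact force between lower and box above 150 N).
It fails at once if the long screen is forced against the box with more than 150 N (contact force between upper and box above 150 N).
It fails at once if one of the other things is moved by more than 30 mm (distance of any of bowl, cup, brush, basket, soap, ladle from where it was at the start of the episode above 0.03 m).
It also fails if it takes over 72 s, if anything falls off the work surface, if the arm or the gripper's body presses on something with over 40 N, if the wrist force passes 120 N, or if a joint passes its speed limit or range.

## Working session

There is one attempt and no reset: what is moved stays moved. The work goes in short steps, Python scripts to look and compute and a shell command to move; the robot and the scene stay as the last step left them, time stands still between calls to the robot, and variables do not carry over. Pictures are saved under pics/ and viewed, and the job is handed in when it is done.

```bash
ls; mkdir -p pics
python3 - <<'E'
from rig import *
import cv2
s=state();print(s)
for n in ["scene","top","wrist"]:
    print(n,get_calibration(n))
    cv2.imwrite(f"pics/{n}0.png",cv2.cvtColor(snapshot(n),cv2.COLOR_RGB2BGR))
E
```

```text
pics
{'t': 0.0, 'joints': array([-71.70723844,  35.28976077,  -0.72061681,  81.64107025,
         0.46604865,  63.21887385,  -2.31374214]), 'joint_velocities': array([ 0.03669112, -0.08592169,  0.09675057, -0.07098674, -0.10448832,
        0.03840818, -0.0166332 ]), 'joint_efforts': array([-1.82314989e-04, -4.58939087e+01,  2.09286595e-01, -1.65747017e+01,
       -6.09609042e-02,  2.04153091e-02,  2.38215571e-04]), 'ee_pos': array([220.03305087, 610.72191028, 194.97704547]), 'tool_rot': array([[ 9.40838037e-01, -7.83225669e-04,  3.38855685e-01],
       [-3.38856578e-01, -2.43952523e-03,  9.40834878e-01],
       [ 8.97609675e-05, -9.99996718e-01, -2.56059930e-03]]), 'ft_force': array([ 1.25489589,  0.02553485, -0.8431501 ]), 'wrist_torque': array([-0.02874869,  0.02614732,  0.02656201]), 'width': 93.06630863399336}
scene {'fx': 591.1452994795367, 'fy': 591.1452994795367, 'cx': 324.32629304452513, 'cy': 235.87217784786506, 'origin': array([1291.11532185, -954.45833406, 1050.9926423 ]), 'orientation': array([[ 0.75842859,  0.40204421, -0.51297811],
       [ 0.65134233, -0.49559226,  0.57457939],
       [-0.02322166, -0.76990179, -0.63773975]])}
top {'fx': 459.38578444480277, 'fy': 459.38578444480277, 'cx': 315.1985393547114, 'cy': 244.97382295077628, 'origin': array([ 379.78300736,  -89.34006719, 1313.98139066]), 'orientation': array([[ 4.18029591e-03, -9.93717502e-01,  1.11839400e-01],
       [-9.99991138e-01, -4.20978234e-03, -2.74994499e-05],
       [ 4.98146217e-04, -1.11838294e-01, -9.93726294e-01]])}
wrist {'fx': 419.80895648204483, 'fy': 419.80895648204483, 'cx': 320.9101396106637, 'cy': 233.1740381021673, 'origin': array([151.99950868, 635.69618887, 383.72879465]), 'orientation': array([[ 0.33919334,  0.90814846,  0.24538593],
       [ 0.94071261, -0.32668072, -0.09132087],
       [-0.00277006,  0.26181307, -0.96511463]])}
```

View pics/scene0.png

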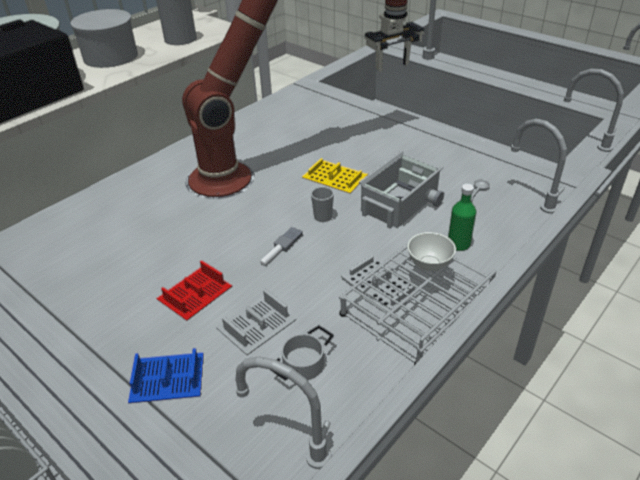

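View pics/top0.png

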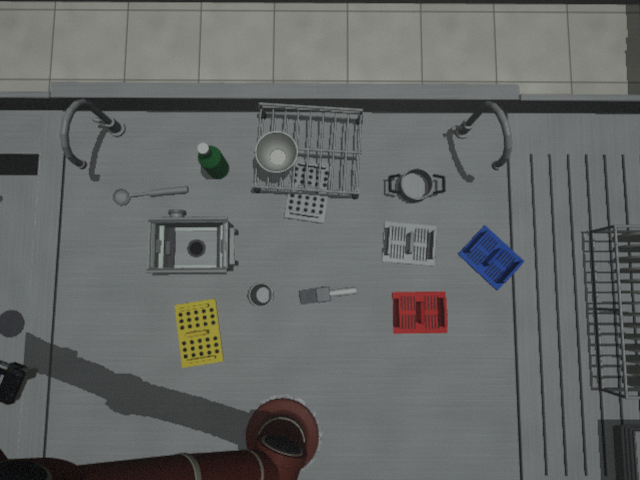

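View pics/wrist0.png

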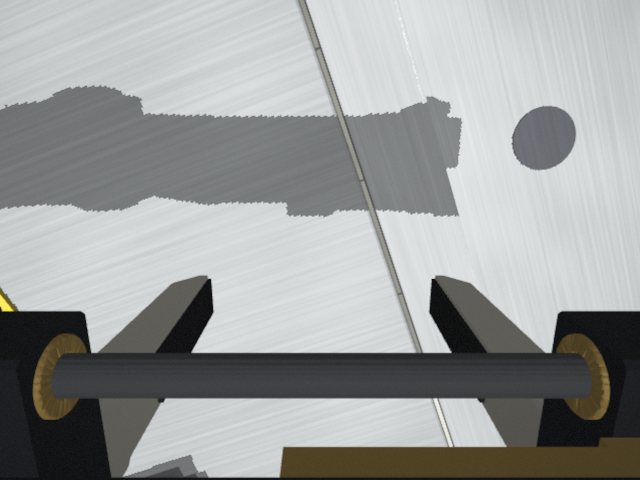

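The top view shows several things that could be taken for each screen:

- **Short slotted screen:** steel (410,243), red (420,312), blue (490,257). I choose the steel one.
- **Long round-holed screen:** steel under the shelf (308,190), yellow (199,333). I choose the steel one.

Next I check both choices in close crops and measure them.

```bash
cat > h.py <<'E'
import numpy as np, cv2
from rig import *
def ray(c,u,v):
    d=np.array([(u-c["cx"])/c["fx"],(v-c["cy"])/c["fy"],1.0]); return np.array(c["origin"]),np.array(c["orientation"])@d
def onz(c,u,v,z):
    o,d=ray(c,u,v); return o+d*(z-o[2])/d[2]
def proj(c,p):
    q=np.array(c["orientation"]).T@(np.array(p)-c["origin"]); return np.array([c["cx"]+c["fx"]*q[0]/q[2],c["cy"]+c["fy"]*q[1]/q[2]])
def save(name,img): cv2.imwrite("pics/"+name,cv2.cvtColor(img,cv2.COLOR_RGB2BGR))
E
python3 - <<'E'
from h import *
t=cv2.imread("pics/top0.png"); s=cv2.imread("pics/scene0.png")
def crop(im,x,y,w,h,f): return cv2.resize(im[y:y+h,x:x+w],None,fx=f,fy=f,interpolation=cv2.INTER_CUBIC)
cv2.imwrite("pics/c1.png",np.vstack([np.hstack([crop(t,370,210,80,70,5),crop(t,275,145,80,70,5)]),np.hstack([crop(t,145,205,100,80,4),crop(t,145,205,100,80,4)])])[:, :800][:600])
cv2.imwrite("pics/c2.png",crop(s,210,230,200,140,4)[:600,:800])
E
```

```text
(no output)
```

View pics/c1.png

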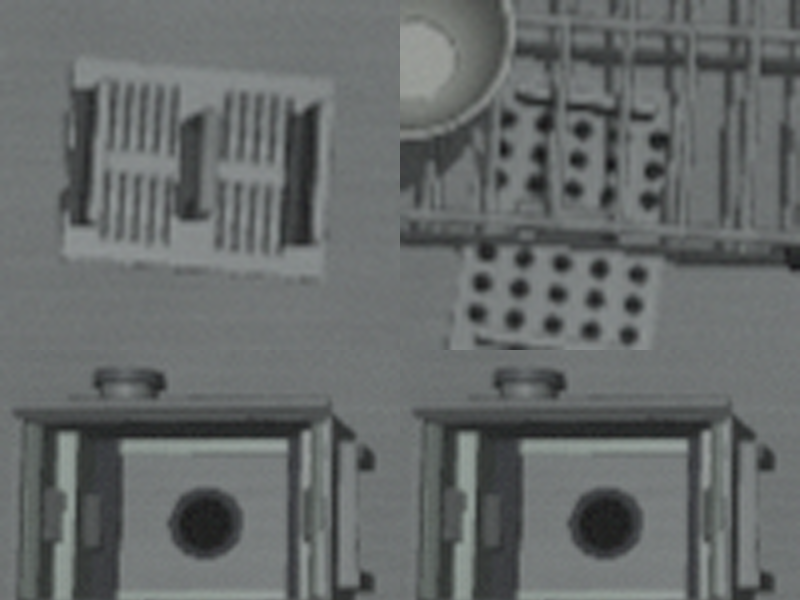

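View pics/c2.png

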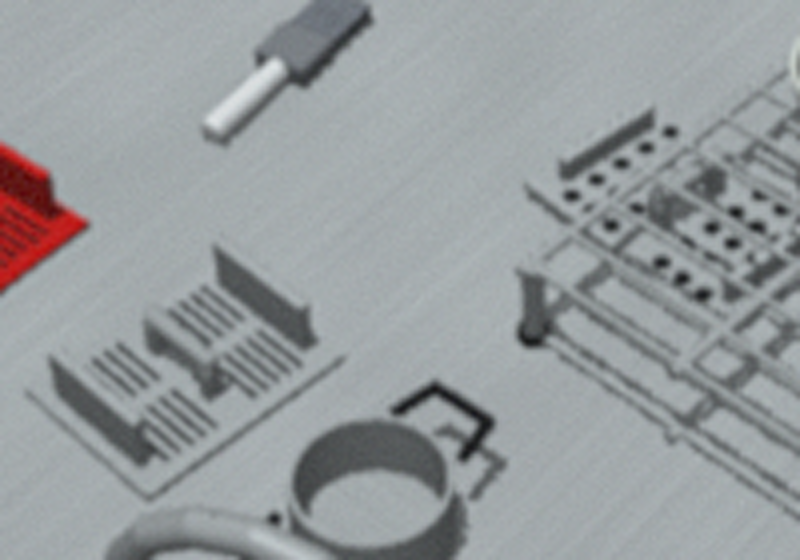

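```bash
python3 - <<'E'
from h import *
c=get_calibration("top"); s=get_calibration("scene")
L=[onz(c,u,v,5) for u,v in [(385,221.4),(436.6,226),(434.4,265),(382.4,261.6)]]
for p in L: print("L",p.round(1))
print("ctr",np.mean(L,0).round(1), np.degrees(np.arctan2((L[0]-L[1])[:2],1)), [np.linalg.norm(L[i]-L[(i+1)%4]).round(1) for i in range(4)])
a=(L[0]+L[3]-L[1]-L[2]); print("y-axis dir deg from +y", np.degrees(np.arctan2(-a[0],a[1])))
for n,u,v,z in [("box TL rim",148,305-100+3,98),("U frontL",275+0,0,8)]: pass
# box rim/flanges: from c1 crop lower-left, f=4 off(145,205), row 350
for n,(x,y) in dict(flangeL_top=(15,408),flangeR_top=(332,405)).items():
    u,v=145+x/4,205+(y-350)/4; print(n,(u,v),onz(c,u,v,98).round(1))
print("cup",onz(c,261,295,85)); print("bottle",onz(c,204,149,190)); print("shelf front",onz(c,252,193,68),onz(c,360,198,68)); print("brush",onz(c,300,296,20),onz(c,356,291,20)); print("pan",onz(c,414,186,30)); print("yellow",onz(c,199,333,30)); print("red",onz(c,420,312,20)); print('bowl',onz(c,276,152,120))
E
python3 - <<'E'
from h import *
import cv2
t=cv2.imread("pics/top0.png"); 
cv2.imwrite("pics/c3.png",np.hstack([cv2.resize(t[205:285,140:245],None,fx=7,fy=7,interpolation=cv2.INTER_CUBIC)]))
cv2.imwrite("pics/c4.png",np.hstack([cv2.resize(t[140:235,250:365],None,fx=6,fy=6,interpolation=cv2.INTER_CUBIC)]))
E
```

```text
L [ 596.4 -290.4    5. ]
L [ 583.6 -438.9    5. ]
L [ 471.  -429.8    5. ]
L [ 480.1 -281.5    5. ]
ctr [ 532.8 -360.2    5. ] [85.52646891 89.614194  ] [np.float64(149.1), np.float64(112.9), np.float64(148.6), np.float64(116.6)]
y-axis dir deg from +y -4.216422805607941
flangeL_top (148.75, 219.5) [583.4 357.   98. ]
flangeR_top (228.0, 218.75) [586.4 144.7  98. ]
cup [383.60983718  54.20112921  85.        ]
bottle [748.58168079 191.98946951 190.        ]
shelf front [663.8551477   85.93490942  68.        ] [ 651.06380864 -212.53864215   68.        ]
brush [381.48592089 -47.42878769  20.        ] [ 396.07154802 -204.28673131   20.        ]
pan [ 694.86740351 -370.66280923   30.        ]
yellow [279.07699055 229.48797763  30.        ]
red [ 338.53393918 -382.45807433   20.        ]
bowl [764.11377138  16.58120653 120.        ]
```

View pics/c3.png

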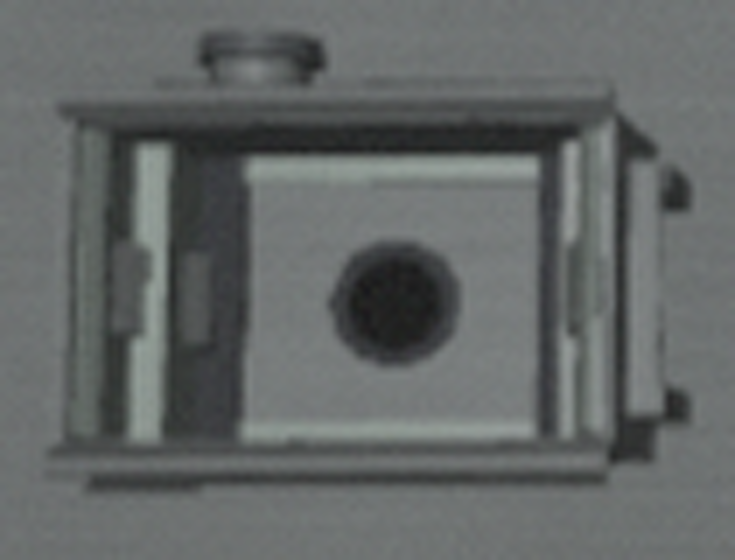

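View pics/c4.png

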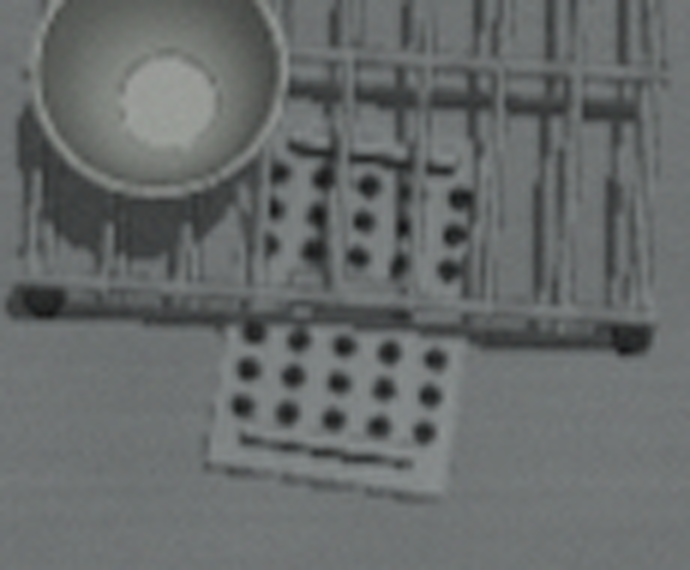

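The crops confirm the choice: the slotted steel screen has its plate centre near top-view pixel (410,243), and the round-holed one sticks out of the shelf near (306,210). The box rim spans about pixels (148–227, 220–272).

First I move over the box for a wrist look.

```bash
python3 -m jog '[0.0447,-0.0081,-0.0319,0,0,0,0.093, 0.0447,-0.0081,-0.0319,0,0,0,0.093, 0.0447,-0.0081,-0.0319,0,0,0,0.093, 0.0447,-0.0081,-0.0319,0,0,0,0.093, 0.0447,-0.0081,-0.0319,0,0,0,0.06, 0.0447,-0.0081,-0.0319,0,0,0,0.06, 0.0447,-0.0081,-0.0319,0,0,0,0.06, 0.0447,-0.0081,-0.0319,0,0,0,0.06, 0,0,0,0,-0.115,0,0.06, 0,0,0,0,-0.115,0,0.06, 0,0,0,0,-0.115,0,0.06,0,0,0,0,0,0,0.06]'
python3 - <<'E'
from h import *
s=state(); c=get_calibration("wrist"); im=snapshot("wrist"); save("w1.png",im); np.save("w1.npy",np.array([c],dtype=object),allow_pickle=True)
print(s["ee_pos"].round(1),s["tool_rot"].round(4).tolist(),s["t"])
E
```

```text
t: 1.65
ee_pos: [470.1, 250.0, 260.7]
tool_rot: [[1.0, -0.001, 0.002], [-0.002, -0.0, 1.0], [-0.001, -1.0, -0.0]]
ft_force: [0.2, -0.0, -0.0]
width: 60.1
[470.1 250.  260.7] [[1.0, -0.0007, 0.0023], [-0.0023, -0.0003, 1.0], [-0.0007, -1.0, -0.0003]] 1.65
```

View pics/w1.png

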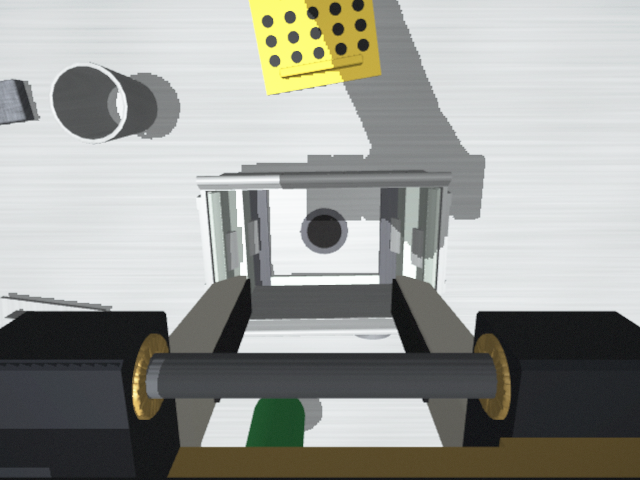

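Run:
```python
from h import *
i=cv2.imread("pics/w1.png"); cv2.imwrite("pics/w1c.png",cv2.resize(i[155:350,180:470],None,fx=2.7,fy=2.7,interpolation=cv2.INTER_CUBIC))
```

```text
(no output)
```

View pics/w1c.png

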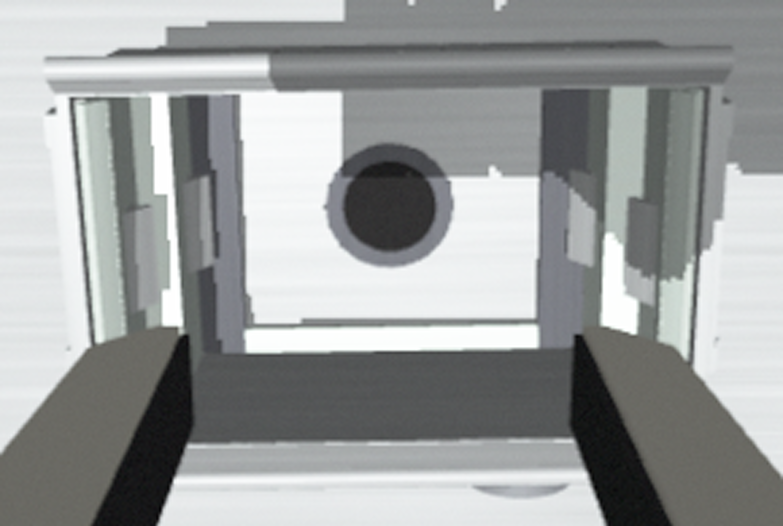

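Run:
```python
from h import *
c=np.load("w1.npy",allow_pickle=True)[0]
P=lambda x,y,z: onz(c,180+x/2.7,155+y/2.7,z).round(1)
print("near rim ends outer",P(44,58,98),P(733,46,98), "inner", P(70,92,98),P(712,86,98))
print("far rim inner",P(190,442,98),P(575,442,98),"outer",P(180,487,98),P(575,478,98))
print("hole z0,z10",P(390,206,0),P(390,206,10))
print("ends inside top z~98 left",P(72,200,98),P(712,200,98),"mid",P(80,200,90))
print("floor near-far",P(240,100,5),P(245,323,5), P(538,320,5),P(545,100,5))
t=get_calibration("top")
for z in (98,):
  for u,v in [(148.6,220),(227.4,219.3),(146.4,271),(226.7,272)]: print("top",onz(t,u,v,z).round(1))
```

```text
near rim ends outer [443.3 145.5  98. ] [440.1 358.6  98. ] inner [453.9 152.8  98. ] [452.5 353.1  98. ]
far rim inner [573.8 184.7  98. ] [574.1 315.5  98. ] outer [590.8 180.4  98. ] [587.7 316.1  98. ]
hole z0,z10 [517.  253.4   0. ] [514.4 253.3  10. ]
ends inside top z~98 left [488.8 150.8  98. ] [489.3 355.8  98. ] mid [490.8 151.2  90. ]
floor near-far [472.2 194.    5. ] [566.1 192.8   5. ] [565. 315.   5.] [472.5 314.7   5. ]
top [582.1 357.3  98. ]
top [584.9 146.2  98. ]
top [445.4 357.   98. ]
top [443.7 144.5  98. ]
```

```bash
python3 -m jog '[0.015,0,-0.05,0,0,0,0.06, 0.015,0,-0.05,0,0,0,0.06, 0.015,0,-0.05,0,0,0,0.06, 0.015,0,-0.05,0,0,0,0.06, 0.015,0,-0.05,0,0,0,0.06, 0,0,0,0,0,0,0.06]'
python3 - <<'E'
from h import *
s=state(); c=get_calibration("wrist"); im=snapshot("wrist"); save("w2.png",im); np.save("w2.npy",np.array([c],dtype=object),allow_pickle=True)
print(s["ee_pos"].round(1),s["t"])
E
python3 -m jog '[-0.008,0,-0.0515,0,0,0,0.06, -0.008,0,-0.0515,0,0,0,0.06, -0.008,0,-0.0515,0,0,0,0.06, -0.008,0,-0.0515,0,0,0,0.06, -0.008,0,-0.0515,0,0,0,0.06, -0.008,0,-0.0515,0,0,0,0.06, -0.008,0,-0.0515,0,0.073,0,0.06, 0,0,0,0,0,0,0.06]'
python3 - <<'E'
from h import *
s=state(); c=get_calibration("wrist"); im=snapshot("wrist"); save("w3.png",im); np.save("w3.npy",np.array([c],dtype=object),allow_pickle=True)
print(s["ee_pos"].round(1),s["t"])
E
```

```text
t: 2.45
ee_pos: [545.6, -5.9, 260.7]
tool_rot: [[1.0, 0.0, 0.012], [-0.012, -0.004, 1.0], [0.0, -1.0, -0.004]]
ft_force: [-0.2, 0.4, -0.4]
width: 59.6
[545.6  -5.9 260.7] 2.45
t: 3.5
ee_pos: [487.1, -363.7, 260.4]
tool_rot: [[0.997, -0.002, 0.081], [-0.081, -0.002, 0.997], [-0.002, -1.0, -0.002]]
ft_force: [0.6, 0.8, 0.9]
width: 60.1
[ 487.1 -363.7  260.4] 3.5
```

View pics/w2.png

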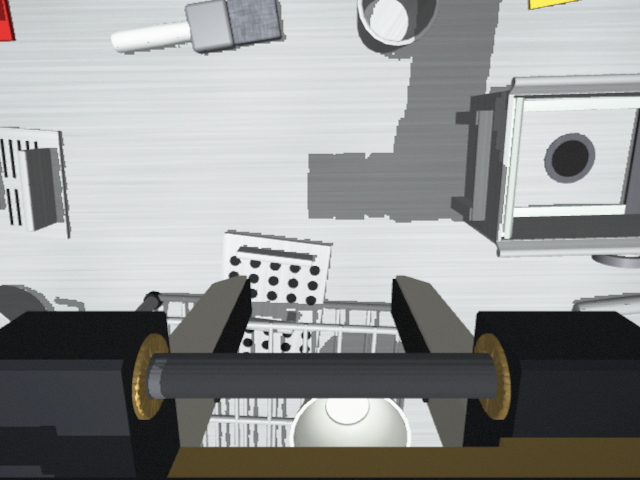

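View pics/w3.png

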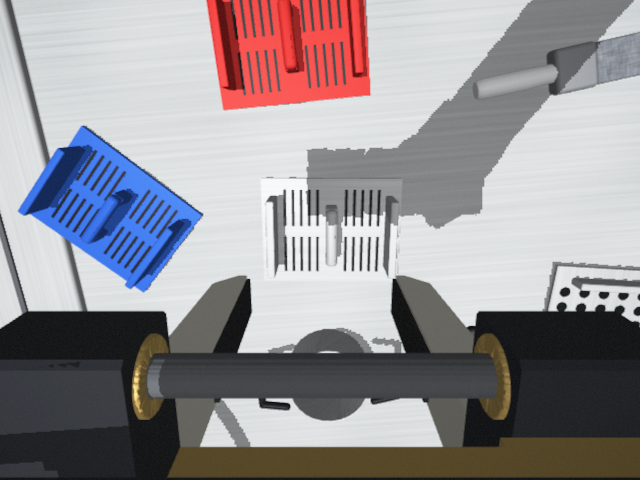

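Run:
```python
from h import *
i=cv2.imread("pics/w3.png"); cv2.imwrite("pics/w3c.png",cv2.resize(i[165:290,250:415],None,fx=4.8,fy=4.8,interpolation=cv2.INTER_CUBIC))
i=cv2.imread("pics/w2.png"); cv2.imwrite("pics/w2c.png",cv2.resize(i[220:320,210:345],None,fx=5.5,fy=5.5,interpolation=cv2.INTER_CUBIC))
```

```text
(no output)
```

View pics/w3c.png

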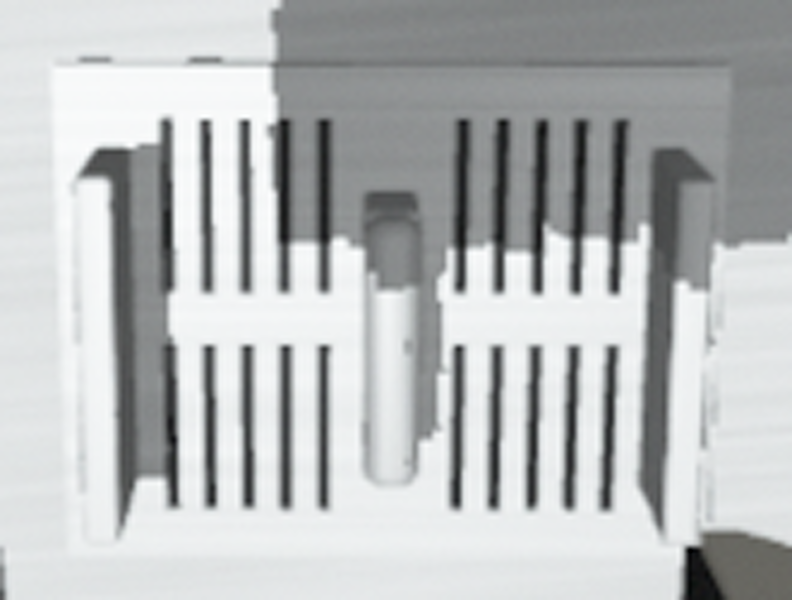

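View pics/w2c.png

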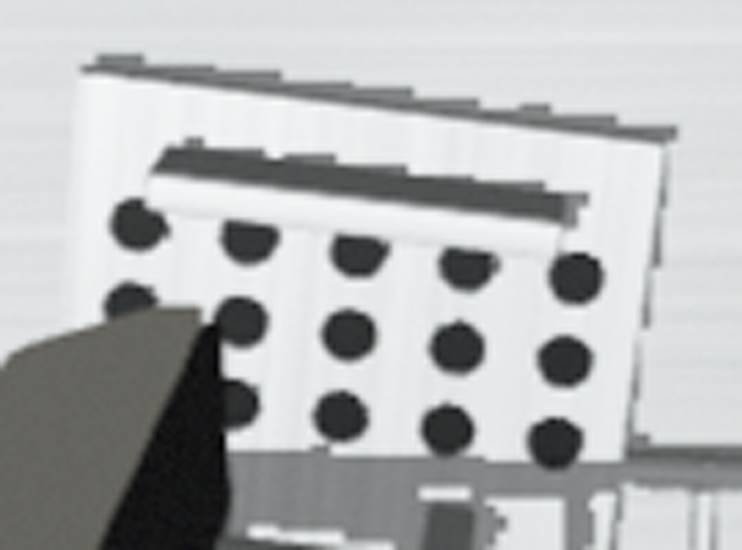

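Run:
```python
from h import *
c=np.load("w3.npy",allow_pickle=True)[0]
P=lambda x,y,z: onz(c,250+x/4.8,165+y/4.8,z)
a,b=P(393,218,39),P(391,482,39); print("bar",a.round(1),b.round(1),"mid",((a+b)/2).round(1),np.linalg.norm(a-b))
Q=[P(50,62,5),P(733,62,5),P(692,548,5),P(67,552,5)]
print([q.round(1) for q in Q],np.mean(Q,0).round(1)); 
d=Q[1]-Q[0]; print("yaw y-axis",np.degrees(np.arctan2(d[1],d[0])))
l=[P(92,183,44),P(690,183,44),P(100,535,44),P(680,538,44)]
print("lips",[q.round(1) for q in l],np.mean(l,0).round(1))
c=np.load("w2.npy",allow_pickle=True)[0]
P=lambda x,y,z: onz(c,210+x/5.5,220+y/5.5,z)
a,b=P(150,190,33),P(570,235,33); print("uplip",a.round(1),b.round(1),((a+b)/2).round(1),np.linalg.norm(a-b))
a,b=P(82,68,13),P(670,135,13); print("upedge",a.round(1),b.round(1),((a+b)/2).round(1),np.linalg.norm(a-b), np.degrees(np.arctan2((b-a)[1],(b-a)[0])))
f=P(625,462,13);print("rt front at shelf",f)
```

```text
bar [ 502.6 -354.8   39. ] [ 560.4 -359.5   39. ] mid [ 531.5 -357.2   39. ] 58.00167917860219
[array([ 468.8, -427.3,    5. ]), array([ 480.9, -277.3,    5. ]), array([ 594.5, -290.4,    5. ]), array([ 583.7, -437. ,    5. ])] [ 532. -358.    5.]
yaw y-axis 85.37656815374379
lips [array([ 489.3, -415.6,   44. ]), array([ 499.2, -293.8,   44. ]), array([ 565.6, -422.5,   44. ]), array([ 576.3, -298.7,   44. ])] [ 532.6 -357.7   44. ]
uplip [608.1 -95.   33. ] [618.  -15.6  33. ] [613.  -55.3  33. ] 80.09396243330939
upedge [ 589.3 -111.1   13. ] [604.3   4.   13. ] [596.8 -53.6  13. ] 116.05656788434703 82.56753840738996
rt front at shelf [674.24587285  -5.65561324  13.        ]
```

Sizes agree with the description: bar 58 mm, plate 150 × 114, lip 80, edge 116. The short screen is centred at (532,-358) with yaw 85.4°. I descend onto its handle.

```bash
python3 -m jog '[0.0444,0.03,0.0093,0,0,0,0.045, 0,0.055,0,0,0,0,0.045, 0,0.055,0,0,0,0,0.045, 0,0.05,0,0,0,0,0.045, 0,0.035,0,0,0,0,0.045, 0,0.02,0,0,0,0,0.045, 0,0,0,0,0,0,0.045]'
python3 - <<'E'
from h import *
save("w4.png",snapshot("wrist"))
E
```

```text
t: 4.42
ee_pos: [534.3, -349.9, 14.3]
tool_rot: [[0.998, -0.002, 0.07], [-0.07, 0.005, 0.998], [-0.003, -1.0, 0.004]]
ft_force: [0.1, 0.3, 1.0]
width: 44.8
```

View pics/w4.png

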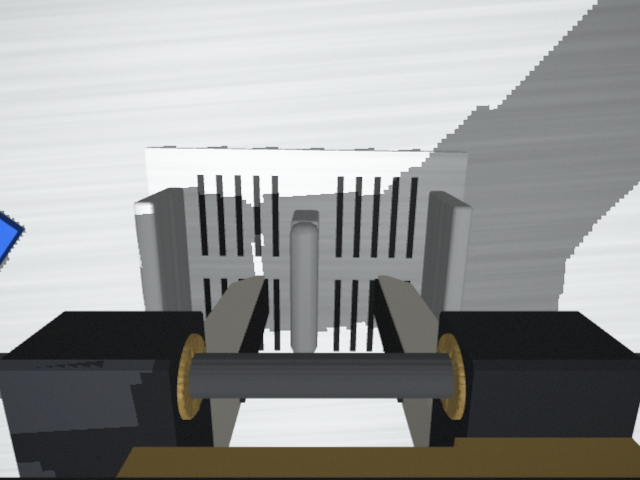

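Bar is at pixel (304,280), between the fingers but about 8 mm left of centre. I correct that, then close.

```bash
python3 -m jog '[-0.001,0,-0.0078,0,0.01,0,0.045, 0,0,0,0,0,0,0.045, 0,0,0,0,0,0,0.0, 0,0,0,0,0,0,0.0, 0,0,0,0,0,0,0, 0,0,0,0,0,0,0,0,0,0,0,0,0,0]' 50; python3 -m jog '[0,-0.03,0,0,0,0,0, 0,-0.05,0,0,0,0,0,0,-0.05,0,0,0,0,0,0,-0.03,0,0,0,0,0,0,0,0,0,0,0,0,0,0,0,0,0,0,0]'
python3 - <<'E'
from h import *
save("w5.png",snapshot("wrist"));print(state()["joints"].round(1))
E
```

```text
t: 5.35
ee_pos: [532.8, -362.8, 16.9]
tool_rot: [[0.997, 0.001, 0.083], [-0.083, -0.002, 0.997], [0.002, -1.0, -0.002]]
ft_force: [-0.9, 1.3, 6.4]
width: 1.9
t: 6.1
ee_pos: [531.3, -361.6, 174.6]
tool_rot: [[0.996, -0.002, 0.084], [-0.084, 0.001, 0.996], [-0.002, -1.0, 0.001]]
ft_force: [-0.5, 0.2, 0.0]
width: 0.6
[ 27.6  35.9   8.1  84.6  -5.4  60.1 122.1]
```

View pics/w5.png

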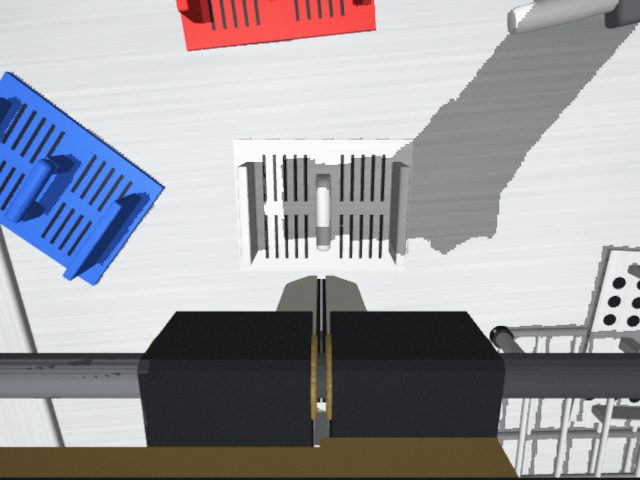

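Run:
```python
from h import *
c=get_calibration("wrist"); s=state(); print(s["ee_pos"].round(1), "tcp px",proj(c,s["ee_pos"]).round(1), "40mm below", proj(c,s["ee_pos"]-[0,0,135]).round(1))
for n,u,v,z in [("bar near",323,178,39),("bar far",323,248,39),("TL",234,140,5),("TR",412,140,5),("BL",240,270,5),("BR",406,264,5)]: print(n,onz(c,u,v,z).round(1))
i=cv2.imread("pics/w5.png"); cv2.imwrite("pics/w5c.png",cv2.resize(i[130:320,225:420],None,fx=3.1,fy=3.1,interpolation=cv2.INTER_CUBIC))
save("t1.png",snapshot("scene")[200:400,150:420])
```

```text
[ 531.2 -361.4  174.1] tcp px [321.4 276.2] 40mm below [321.  215.1]
bar near [ 502.1 -357.4   39. ]
bar far [ 558.4 -362.1   39. ]
TL [ 468.8 -428.8    5. ]
TR [ 481.3 -281.1    5. ]
BL [ 583.2 -439.2    5. ]
BR [ 590.1 -289.5    5. ]
```

View pics/w5c.png

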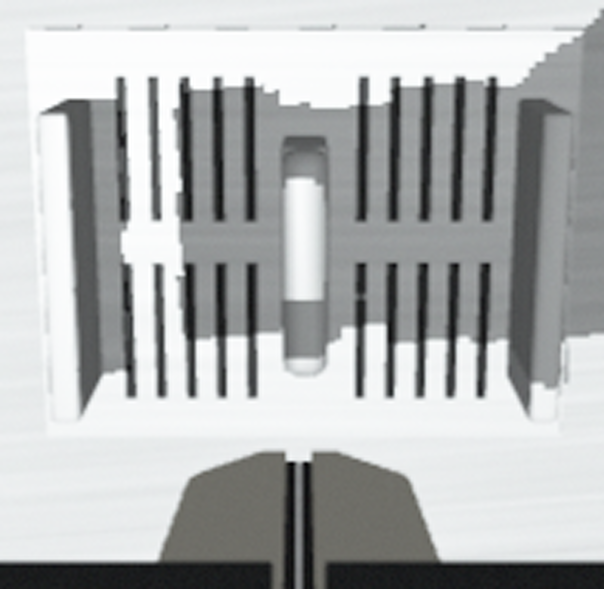

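View pics/t1.png

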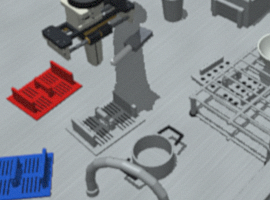

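```bash
for i in 1 2 3; do python3 -m jog '[0,0,0,0,0,0,0.06]' | egrep "t:|pos|force|width"; done
```

```text
t: 6.32
ee_pos: [531.6, -361.6, 174.4]
tool_rot: [[0.996, -0.002, 0.084], [-0.084, 0.001, 0.996], [-0.002, -1.0, 0.001]]
ft_force: [0.1, -0.6, 0.0]
width: 6.8
t: 6.45
ee_pos: [531.9, -361.8, 175.1]
tool_rot: [[0.996, -0.001, 0.084], [-0.084, 0.001, 0.996], [-0.001, -1.0, 0.001]]
ft_force: [-1.3, 0.9, 0.1]
width: 15.7
t: 6.58
ee_pos: [532.1, -362.0, 175.7]
tool_rot: [[0.996, -0.0, 0.084], [-0.084, 0.0, 0.996], [-0.0, -1.0, 0.0]]
ft_force: [-0.1, 0.7, -0.2]
width: 26.2
```

```bash
python3 -m jog '[-0.0015,0.05,0.002,0,0,0,0.05, 0,0.05,0,0,0,0,0.05, 0,0.04,0,0,0,0,0.05, 0,0.0215,0,0,0,0,0.05, 0,0,0,0,0,0,0.05,0,0,0,0,0,0,0.05,0,0,0,0,0,0,0.05]' 30
python3 - <<'E'
from h import *
save("w6.png",snapshot("wrist"));print(state()["ee_pos"].round(1))
E
python3 -m jog '[0,0,0,0,0,0,0.016,0,0,0,0,0,0,0.016,0,0,0,0,0,0,0.016,0,0,0,0,0,0,0.016]'
python3 - <<'E'
from h import *
save("w7.png",snapshot("wrist"));print(state()["ee_pos"].round(1))
E
```

```text
t: 7.45
ee_pos: [531.8, -360.6, 16.1]
tool_rot: [[0.996, 0.002, 0.084], [-0.084, -0.002, 0.996], [0.003, -1.0, -0.001]]
ft_force: [0.5, 0.1, 0.5]
width: 50.1
[ 531.7 -360.5   15.9]
t: 8.0
ee_pos: [530.8, -359.9, 14.4]
tool_rot: [[0.996, -0.0, 0.084], [-0.084, 0.0, 0.996], [-0.0, -1.0, 0.0]]
ft_force: [-0.6, -1.0, -0.2]
width: 17.6
[ 530.8 -359.9   14.4]
```

View pics/w6.png

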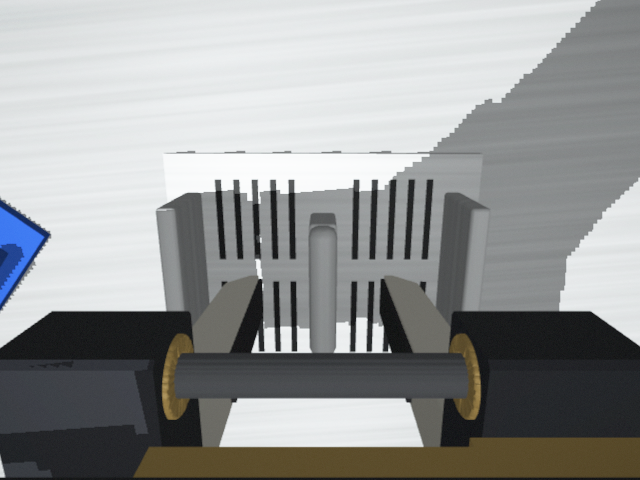

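View pics/w7.png

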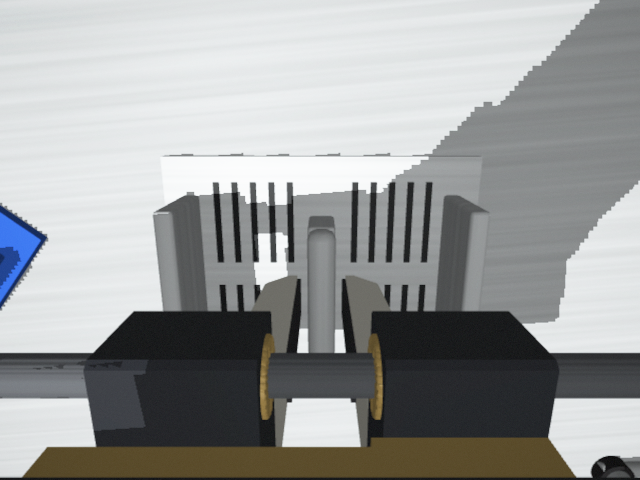

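The bar is centred at pixel column 321 between the pads. Now I close.

```bash
python3 -m jog '[0,0,0,0,0,0,0.006]' 30 | egrep -v rot;python3 -m jog '[0,0,0,0,0,0,0.006]'| egrep -v rot;python3 -m jog '[0,0,0,0,0,0,0.004]'| egrep -v rot
```

```text
t: 8.18
ee_pos: [530.8, -359.9, 14.4]
ft_force: [-0.1, 0.7, -0.5]
width: 11.3
t: 8.3
ee_pos: [530.8, -359.9, 14.4]
ft_force: [0.6, -0.1, -0.5]
width: 10.8
t: 8.43
ee_pos: [530.8, -359.9, 14.4]
ft_force: [0.1, -0.3, 0.5]
width: 10.8
```

```bash
python3 -m jog '[0,-0.01,0,0,0,0,0.004,0,-0.03,0,0,0,0,0.004,0,-0.03,0,0,0,0,0.004,0,-0.03,0,0,0,0,0.004,0,0,0,0,0,0,0.004]' | egrep -v rot
python3 - <<'E'
from h import *
save("w8.png",snapshot("wrist"));print(state()["ee_pos"].round(1))
E
```

```text
t: 9.05
ee_pos: [532.3, -361.1, 117.1]
ft_force: [-0.4, -0.7, -3.3]
width: 10.5
[ 531. -360.  115.]
```

View pics/w8.png

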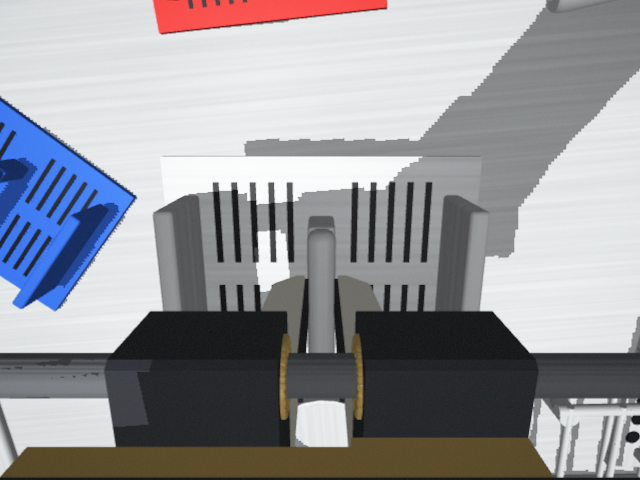

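```bash
python3 -m jog '[-0.0027,-0.01,0.025,0,0,0,0.004, -0.00525,-0.01,0.0467,0,0,0,0.004, -0.00525,-0.01,0.0467,0,0,0,0.004, -0.00525,-0.01,0.0467,0,0,0,0.004, -0.00525,-0.01,0.0467,0,0,0,0.004, -0.00525,-0.01,0.0467,0,0,0,0.004, -0.00525,0,0.0467,0,0,0,0.004, -0.00525,0,0.0467,0,0,0,0.004, -0.00525,0,0.0467,0,0,0,0.004, -0.00525,0,0.0467,0,0,0,0.004, -0.00525,0,0.0467,0,0,0,0.004, -0.00525,0,0.0467,0,0,0,0.004, -0.00525,0,0.0467,0,0,0,0.004, -0.0027,0,0.024,0,0,0,0.004, 0,0,0,0,-0.089,0,0.004, 0,0,0,0,0,0,0.004,0,0,0,0,0,0,0.004,0,0,0,0,0,0,0.004]'
python3 - <<'E'
from h import *
save("w9.png",snapshot("wrist"));print(state()["ee_pos"].round(1))
E
```

```text
t: 11.35
ee_pos: [513.3, 252.7, 174.3]
tool_rot: [[1.0, -0.001, -0.004], [0.004, -0.0, 1.0], [-0.001, -1.0, -0.0]]
ft_force: [-0.6, -0.9, -3.9]
width: 10.3
[513.5 252.7 174.4]
```

View pics/w9.png

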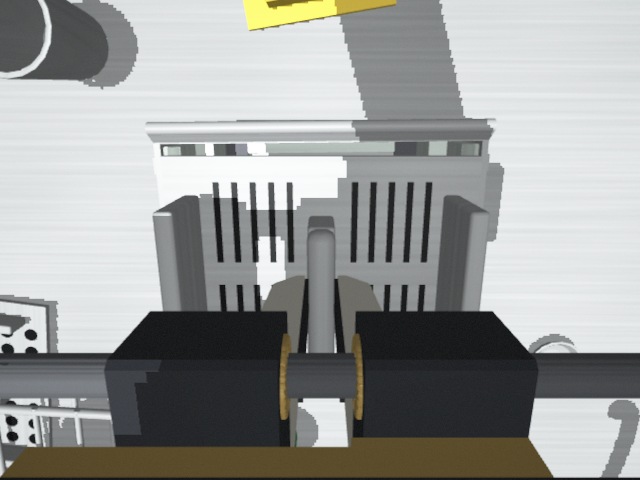

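Run:
```python
from h import *
i=cv2.imread("pics/w9.png"); cv2.imwrite("pics/w9c.png",np.vstack([cv2.resize(i[110:210,135:325],None,fx=4.2,fy=3,interpolation=cv2.INTER_CUBIC),cv2.resize(i[110:210,315:505],None,fx=4.2,fy=3,interpolation=cv2.INTER_CUBIC)]))
```

```text
(no output)
```

View pics/w9c.png

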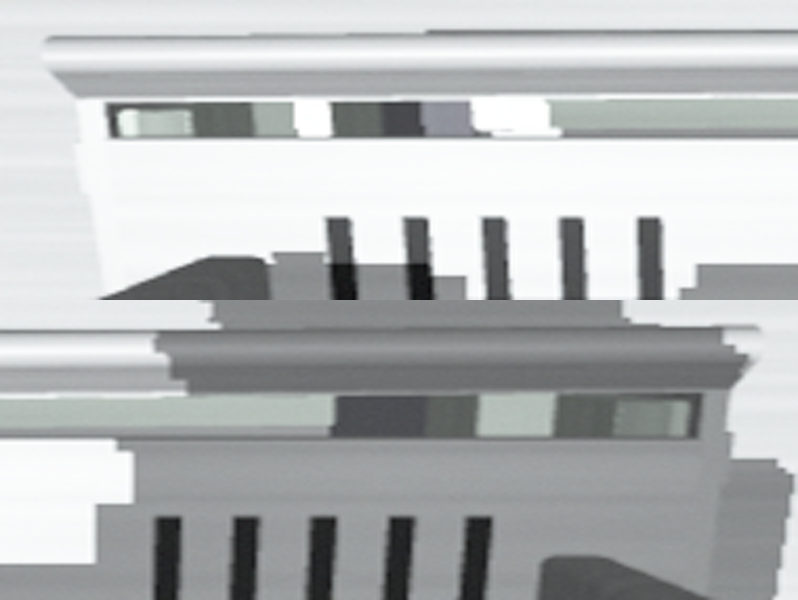

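Run:
```python
from h import *
c=get_calibration("wrist")
for n,u,v,z in [("rimL",145.7,122.7,98),("rimR",496,119.3,98),("innL",160,143,98),("innR",482,140.5,98),("pl L",161,156,165),("pl R",472,155.7,165),("lipL",156,213,204),("lipR",486,213,204)]: print(n,onz(c,u,v,z).round(1))
```

```text
rimL [443.3 145.2  98. ]
rimR [440.5 358.9  98. ]
innL [455.4 152.8  98. ]
innR [453.2 351.7  98. ]
pl L [457.7 177.9 165. ]
pl R [457.1 322.6 165. ]
lipL [476.3 188.5 204. ]
lipR [475.8 316.3 204. ]
```

```bash
python3 -m jog '[0,0.03,0,0,-0.009,0,0.004, 0,0.03,0,0,0,0,0.004, 0,0.02,0,0,0,0,0.004,0,0,0,0,0,0,0.004]';python3 -m jog '[0,0.015,0,0,0,0,0.004, 0,0.015,0,0,0,0,0.004,0,0,0,0,0,0,0.004]'
```

```text
t: 11.9
ee_pos: [512.4, 252.3, 93.0]
tool_rot: [[1.0, -0.004, -0.013], [0.013, -0.002, 1.0], [-0.004, -1.0, -0.002]]
ft_force: [-0.3, -0.4, -2.3]
width: 11.0
t: 12.28
ee_pos: [512.5, 252.5, 63.1]
tool_rot: [[1.0, -0.003, -0.014], [0.014, -0.002, 1.0], [-0.003, -1.0, -0.001]]
ft_force: [0.2, 0.1, -3.7]
width: 11.0
```

```bash
for i in 1 2 3; do python3 -m jog '[0.0004,0.007,0,0,0,0,0.004, 0,0,0,0,0,0,0.004]' | egrep "pos|force|width"; done
```

```text
ee_pos: [513.9, 253.0, 57.2]
ft_force: [-0.4, 0.7, -3.0]
width: 11.0
ee_pos: [514.0, 252.9, 49.9]
ft_force: [0.2, 0.0, -3.2]
width: 10.9
ee_pos: [515.0, 253.1, 43.2]
ft_force: [0.0, -0.5, -3.1]
width: 11.1
```

```bash
for i in 1 2 3 4; do python3 -m jog '[0,0.0035,0,0,0,0,0.004, 0,0,0,0,0,0,0.004]' | egrep "pos|force|width"; done
```

```text
ee_pos: [515.9, 253.5, 41.1]
ft_force: [-0.7, -0.9, 2.7]
width: 10.6
ee_pos: [516.6, 253.8, 38.3]
ft_force: [-0.8, -1.0, 6.6]
width: 11.1
ee_pos: [516.1, 250.8, 33.8]
ft_force: [0.0, -4.7, 6.2]
width: 10.6
ee_pos: [514.4, 251.4, 28.9]
ft_force: [0.1, -0.4, -3.4]
width: 10.9
```

```bash
for i in 1 2 3; do python3 -m jog '[0,0.003,0,0,0,0,0.004, 0,0,0,0,0,0,0.004]' | egrep "pos|force|width"; done
python3 - <<'E'
from h import *
s=state(); print(s["wrist_torque"].round(2)); save("w10.png",snapshot("wrist"))
E
```

```text
ee_pos: [514.5, 252.6, 27.7]
ft_force: [-2.4, -3.5, 10.3]
width: 10.9
ee_pos: [514.6, 252.6, 27.5]
ft_force: [-6.7, -5.9, 27.1]
width: 11.1
ee_pos: [516.3, 252.7, 26.2]
ft_force: [-8.0, -6.3, 34.2]
width: 11.1
[-1.56  1.64 -0.02]
```

View pics/w10.png

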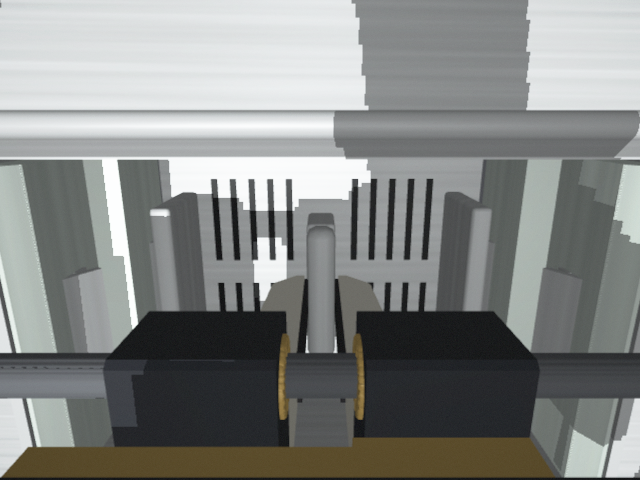

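```bash
python3 -m jog '[0,-0.0045,0,0,0,0,0.004, 0,0,0,0,0,0,0.03, 0,0,0,0,0,0,0.03,0,0,0,0,0,0,0.03]' | egrep "pos|force|width"
python3 -m jog '[0,-0.02,0,0,0,0,0.03, 0,-0.035,0,0,0,0,0.03, 0,0,0.031,0,0,0,0,0,0,0.03,0,0,0,0,0,0,0,0,0,0,0,0]'
python3 - <<'E'
from h import *
save("w11.png",snapshot("wrist")); print(state()["ee_pos"].round(1))
c=get_calibration("wrist")
E
```

```text
ee_pos: [514.5, 253.5, 24.2]
ft_force: [-0.5, 0.3, -0.0]
width: 29.6
[514.6 253.4  24.3]$: bad value
```

View pics/w11.png

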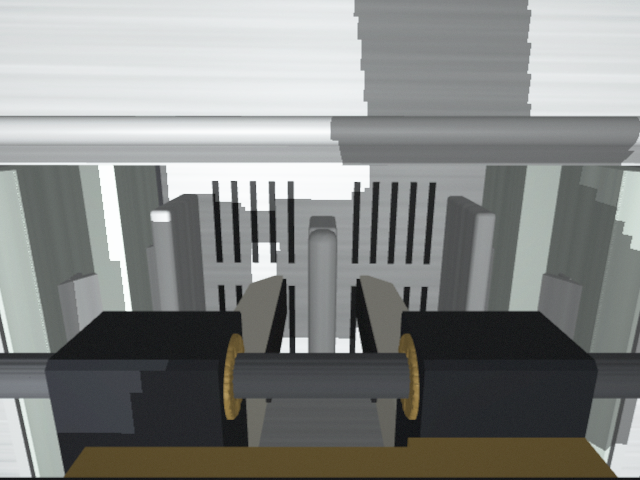

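```bash
python3 -m jog '[0,-0.02,0,0,0,0,0.03, 0,-0.037,0,0,0,0,0.03, 0,0,0.031,0,0,0,0, 0,0,0.029,0,0,0,0, 0,0,0,0,0,0,0, 0,0,0,0,0,0,0]'
python3 - <<'E'
from h import *
save("w12.png",snapshot("wrist")); print(state()["ee_pos"].round(1))
E
```

```text
t: 16.12
ee_pos: [514.0, 311.5, 81.5]
tool_rot: [[1.0, -0.001, -0.013], [0.013, -0.002, 1.0], [-0.001, -1.0, -0.002]]
ft_force: [-0.7, -1.1, -0.1]
width: 0.6
[514.2 311.   81.6]
```

View pics/w12.png

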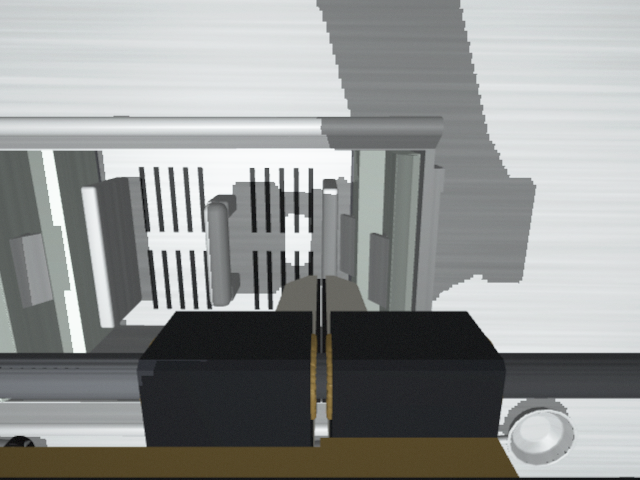

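```bash
python3 -m jog '[0,0.012,0.002,0,0,0,0, 0,0.008,0,0,0,0,0]'| egrep "pos|force"; for i in 1 2 3 ; do python3 -m jog '[0,0.004,0,0,0,0,0, 0,0,0,0,0,0,0]'| egrep "pos|force"; done
```

```text
ee_pos: [513.6, 314.2, 60.8]
ft_force: [-0.1, 0.4, 0.3]
ee_pos: [513.7, 314.8, 57.4]
ft_force: [-0.2, -0.1, 0.6]
ee_pos: [513.9, 315.1, 53.8]
ft_force: [0.8, 1.2, -0.1]
ee_pos: [513.7, 315.0, 49.6]
ft_force: [-0.0, 0.3, -0.4]
```

Run:
```python
from h import *
save("w13.png",snapshot("wrist")); s=state();print(s["ee_pos"].round(1),s["ft_force"])
```

```text
[513.9 315.1  49.8] [ 0.87160046 -0.21840346  0.19970917]
```

View pics/w13.png

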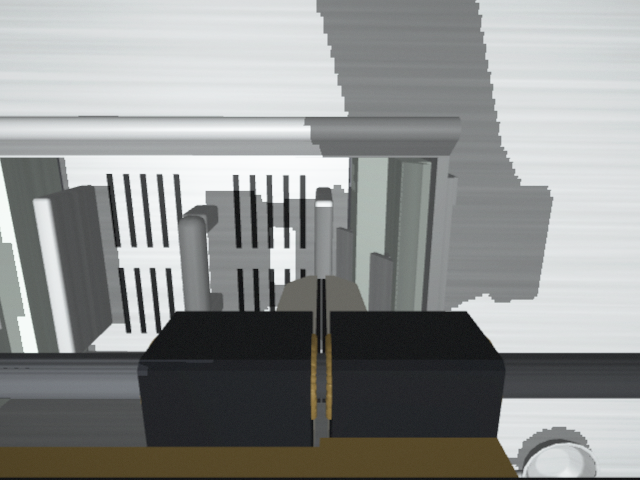

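Run:
```python
from h import *
i=cv2.imread("pics/w13.png"); cv2.imwrite("pics/w13c.png",cv2.resize(i[150:350,20:400],None,fx=2.1,fy=2.1,interpolation=cv2.INTER_CUBIC))
c=get_calibration("wrist")
for z in (40,45,50,55,60): 
  a,b=onz(c,42,198,z),onz(c,323,204,z); print(z,np.linalg.norm(a-b).round(1),a.round(1),b.round(1))
```

```text
40 134.6 [479.6 180.7  40. ] [480.6 315.4  40. ]
45 131.2 [478.6 184.1  45. ] [479.6 315.3  45. ]
50 127.8 [477.6 187.5  50. ] [478.6 315.3  50. ]
55 124.5 [476.7 190.8  55. ] [477.6 315.3  55. ]
60 121.1 [475.7 194.2  60. ] [476.7 315.2  60. ]
```

View pics/w13c.png

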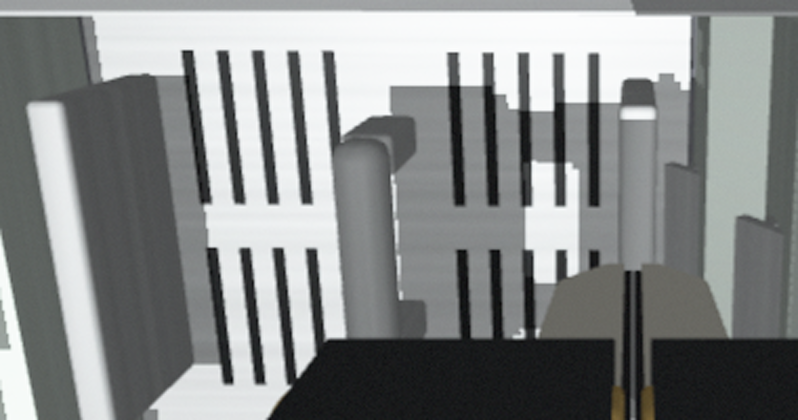

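```bash
python3 - <<'E'
from h import *
c=get_calibration("wrist")
for p in [(506.5,315,49.8),(514,315,49.8),(506.5,315,55),(514,315,55),(506.5,307,49.8),(506.5,323,49.8)]: print(p,proj(c,p).round(1))
E
python3 -m jog '[0,0.003,0,0,0,0,0, 0,0,0,0,0,0,0]'| egrep "pos|force"
```

```text
(506.5, 315, 49.8) [321.5 261.7]
(514, 315, 49.8) [321.3 276.5]
(506.5, 315, 55) [321.5 265.4]
(514, 315, 55) [321.3 280.6]
(506.5, 307, 49.8) [304.6 261.5]
(506.5, 323, 49.8) [338.3 261.9]
ee_pos: [513.8, 315.0, 46.7]
ft_force: [-0.2, 0.4, 0.8]
```

```bash
for i in 1 2 3 4; do python3 -m jog '[0,0.003,0,0,0,0,0, 0,0,0,0,0,0,0]'| egrep "pos|force"; done
```

```text
ee_pos: [513.7, 315.0, 43.6]
ft_force: [-0.0, 0.5, 0.0]
ee_pos: [513.7, 315.0, 40.6]
ft_force: [0.7, -0.3, 0.5]
ee_pos: [513.8, 315.0, 37.6]
ft_force: [-0.9, -0.2, 0.5]
ee_pos: [514.2, 315.3, 35.4]
ft_force: [-1.2, -0.4, 2.7]
```

```bash
for i in 1 2 3 ; do python3 -m jog '[0,0.003,0,0,0,0,0, 0,0,0,0,0,0,0]'| egrep "pos|force"; done
```

```text
ee_pos: [514.3, 315.3, 35.2]
ft_force: [-4.4, -3.1, 18.7]
ee_pos: [514.4, 315.3, 35.2]
ft_force: [-8.2, -5.5, 34.6]
ee_pos: [514.4, 315.4, 35.0]
ft_force: [-12.9, -7.3, 50.0]
```

```bash
python3 -m jog '[0,-0.033,0,0,0,0,0, 0,0,-0.04,0,0,0,0, 0,0,-0.042,0,0,0,0, 0,0,-0.042,0,0,0,0, 0,0.01,0,0,0,0,0, 0,0.01,0,0,0,0,0, 0,0,0,0,0,0,0]'| egrep "pos|force"; for i in 1 2 3 ; do python3 -m jog '[0,0.003,0,0,0,0,0, 0,0,0,0,0,0,0]'| egrep "pos|force"; done
```

```text
ee_pos: [514.6, 192.8, 37.7]
ft_force: [-0.3, -0.0, -0.3]
ee_pos: [515.6, 191.9, 35.8]
ft_force: [0.5, 0.2, -0.4]
ee_pos: [516.0, 191.8, 35.3]
ft_force: [-3.7, -0.8, 13.7]
ee_pos: [516.0, 191.8, 35.1]
ft_force: [-7.4, -2.4, 32.5]
```

Both ends of the short screen meet the same hard stop, at TCP z = 35.2 on each side with 32 to 50 N, so it is seated and level. The real fingertips seem to sit about 20 mm short of the TCP, so I'll grasp deeper next time. Next is the long screen.

```bash
python3 -m jog '[0,-0.03,0,0,0,0,0, 0,-0.055,0,0,0,0,0.03, 0,-0.055,0,0,0,0,0.03, 0.0188,0,-0.0497,0,0,0,0.03, 0.0188,0,-0.0497,0,0,0,0.03, 0.0188,0,-0.0497,0,0,0,0.03, 0.0188,0,-0.0497,0,0,0,0.03, 0.0188,0,-0.0497,0,0,0,0.03]'
python3 -m jog '[0,0,0,0,0.1714,0,0.03,0,0,0,0,0.1714,0,0.03,0,0,0,0,0.1714,0,0.03,0,0,0,0,0.1714,0,0.03,0,0,0,0,0.1714,0,0.03,0,0,0,0,0.1714,0,0.03,0,0,0,0,0.1714,0,0.03,0,0,0,0,0.1714,0,0.03,0,0,0,0,0.1714,0,0.03,0,0,0,0,0.1714,0,0.03,0,0,0,0,0,0,0.03,0,0,0,0,0,0,0.03]'
python3 - <<'E'
from h import *
save("w14.png",snapshot("wrist")); print(state()["ee_pos"].round(1),state()["joints"].round(1)); np.save("w14.npy",np.array([get_calibration("wrist")],dtype=object),allow_pickle=True)
save("t14.png",snapshot("top")[140:300,130:380])
E
```

```text
t: 21.85
ee_pos: [613.9, -57.3, 170.2]
tool_rot: [[1.0, 0.001, -0.015], [0.015, 0.0, 1.0], [0.001, -1.0, 0.0]]
ft_force: [0.7, -0.5, -0.1]
width: 30.1
t: 23.35
ee_pos: [613.2, -55.8, 169.9]
tool_rot: [[-0.126, -0.0, 0.992], [-0.992, 0.0, -0.126], [-0.0, -1.0, -0.0]]
ft_force: [0.3, -0.9, 0.2]
width: 29.9
[613.2 -55.9 170. ] [-15.7  36.6  32.4  90.3 -21.8  59.5  15.5]
```

View pics/w14.png

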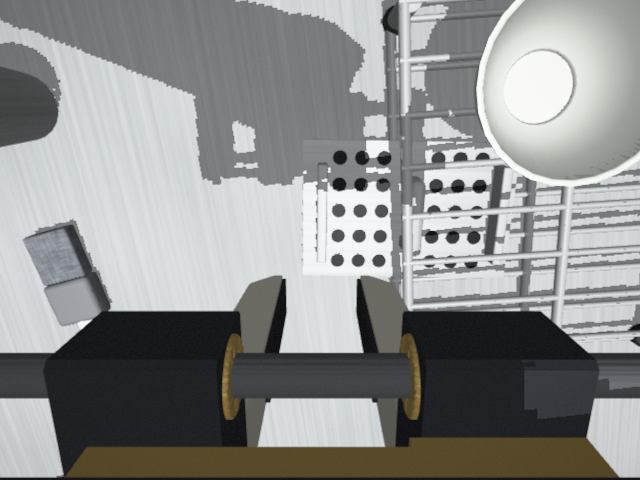

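View pics/t14.png

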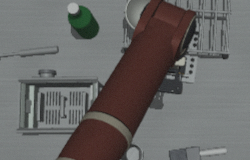

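Run:
```python
from h import *
i=cv2.imread("pics/w14.png"); cv2.imwrite("pics/w14c.png",cv2.resize(i[130:285,290:420],None,fx=3.8,fy=3.8,interpolation=cv2.INTER_CUBIC))
```

```text
(no output)
```

View pics/w14c.png

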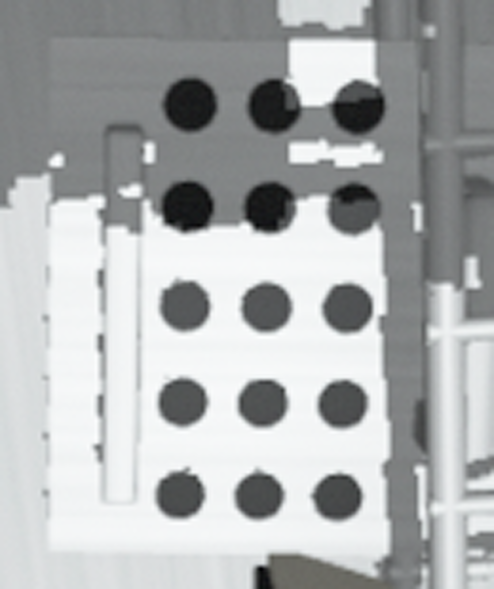

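Run:
```python
from h import *
c=np.load("w14.npy",allow_pickle=True)[0]
P=lambda x,y,z: onz(c,290+x/3.8,130+y/3.8,z)
a,b=P(124,130,33),P(120,500,33);m=(a+b)/2;print(a.round(1),b.round(1),m.round(1),np.linalg.norm(a-b), np.degrees(np.arctan2((a-b)[1],(a-b)[0])))
s=state();R=s["tool_rot"];print("tool-frame shift to lip",(R.T@(m-s["ee_pos"])).round(1))
print("front edge of shelf",P(440,300,68).round(1),P(440,520,68).round(1), P(415,400,68).round(1))
```

```text
[619.4 -17.5  33. ] [608.6 -95.8  33. ] [614.  -56.7  33. ] 79.10040538406724 82.14991889557822
tool-frame shift to lip [  0.6 137.    0.8]
front edge of shelf [674.1 -52.4  68. ] [670.9 -95.7  68. ] [668.  -71.1  68. ]
```

```bash
python3 -m jog '[0,0.05,0.0008,0,0,0,0.026, 0,0.05,0,0,0,0,0.026, 0,0.035,0,0,0,0,0.026, 0,0.015,0,0,0,0,0.026, 0,0,0,0,0,0,0.026]'| egrep "pos|force|width"; for i in 1 2 3 4 5; do python3 -m jog '[0,0.004,0,0,0,0,0.026, 0,0,0,0,0,0,0.026]'| egrep "pos|force"; done
```

```text
ee_pos: [613.9, -56.2, 19.6]
ft_force: [0.1, -0.2, 0.8]
width: 26.1
ee_pos: [614.9, -56.3, 17.1]
ft_force: [-0.5, 0.1, -0.2]
ee_pos: [614.0, -56.0, 12.0]
ft_force: [-0.0, 0.2, -0.2]
ee_pos: [613.7, -56.0, 7.5]
ft_force: [0.4, -0.2, 0.6]
ee_pos: [613.7, -56.0, 3.5]
ft_force: [-0.1, 0.5, 0.3]
ee_pos: [613.7, -56.0, -0.5]
ft_force: [0.2, 0.8, -0.2]
```

```bash
for i in 1 2 3; do python3 -m jog '[0,0.003,0,0,0,0,0.026, 0,0,0,0,0,0,0.026]'| egrep "pos|force"; done
python3 - <<'E'
from h import *
save("s15.png",cv2.resize(snapshot("scene")[190:350,300:480],None,fx=4,fy=3.7,interpolation=cv2.INTER_CUBIC))
E
```

```text
ee_pos: [613.9, -56.1, -3.3]
ft_force: [-0.9, -0.7, 0.0]
ee_pos: [613.8, -56.1, -6.3]
ft_force: [-0.3, 0.7, 0.1]
ee_pos: [614.1, -56.1, -9.1]
ft_force: [0.2, -0.5, 0.7]
```

View pics/s15.png

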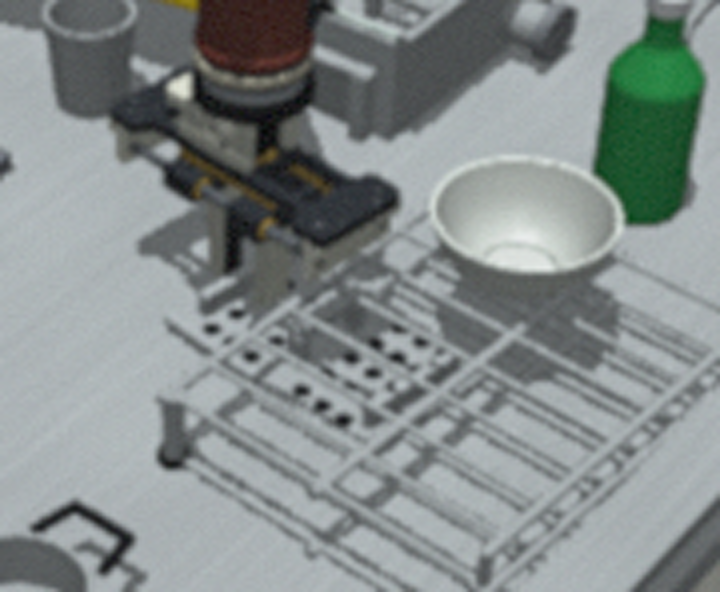

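```bash
python3 -m jog '[0,0,0,0,0,0,0.003,0,0,0,0,0,0,0.003,0,0,0,0,0,0,0.003]' 40| egrep "pos|force|width"; python3 -m jog '[0,0,0,0,0,0,0.003]'| egrep "pos|force|width"
```

```text
ee_pos: [613.9, -56.4, -9.0]
ft_force: [-0.3, -0.8, 0.6]
width: 7.9
ee_pos: [613.9, -56.4, -9.1]
ft_force: [-0.6, 0.8, -0.1]
width: 7.8
```

```bash
python3 -m jog '[0,0,-0.008,0,0,0,0.003,0,0,-0.012,0,0,0,0.003]'| egrep "pos|force|width"; python3 -m jog '[0,0,-0.02,0,0,0,0.003,0,0,-0.025,0,0,0,0.003,0,0,-0.025,0,0,0,0.003,0,0,-0.025,0,0,0,0.003,0,0,-0.025,0,0,0,0.003,0,0,0,0,0,0,0.003]'| egrep "pos|force|width"
python3 - <<'E'
from h import *
save("w16.png",snapshot("wrist")); save("s16.png",cv2.resize(snapshot("scene")[170:350,270:480],None,fx=3.5,fy=3.2,interpolation=cv2.INTER_CUBIC));print(state()["wrist_torque"].round(2))
E
```

```text
ee_pos: [594.2, -53.4, -9.1]
ft_force: [2.3, 0.7, -1.7]
width: 7.6
ee_pos: [469.6, -36.8, -9.7]
ft_force: [0.1, 0.1, -4.6]
width: 7.6
[-0.07  0.28 -0.02]
```

View pics/w16.png

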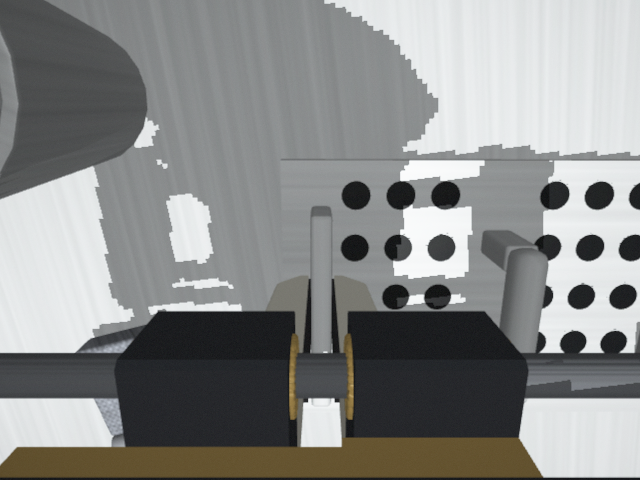

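View pics/s16.png

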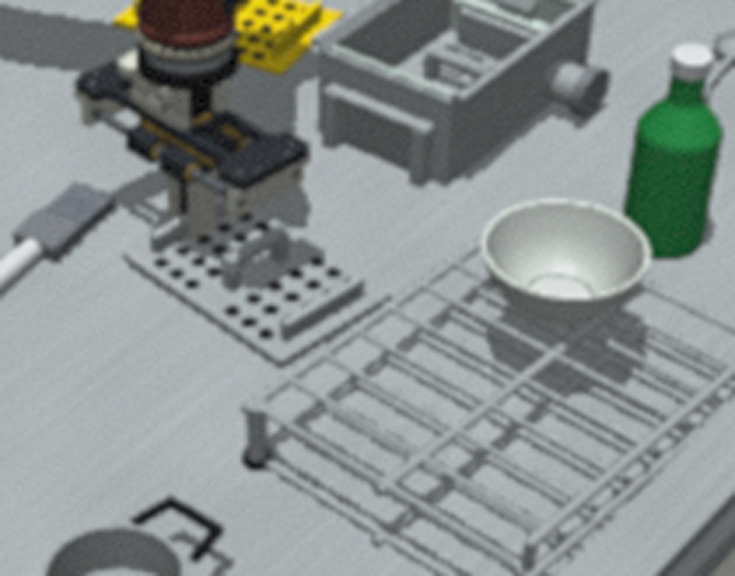

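```bash
python3 -m jog '[0,0.005,0,0,0,0,0.003,0,0.003,0,0,0,0,0.003,0,0,0,0,0,0,0.003]'| egrep "pos|force|width"
```

```text
ee_pos: [475.8, -38.2, -17.1]
ft_force: [-0.2, -0.4, -2.4]
width: 7.7
```

```bash
python3 -m jog '[0,0.0015,0,0,0,0,0.02,0,0,0,0,0,0,0.025,0,-0.03,0,0,0,0,0.045,0,-0.045,0,0,0,0,0.045,0,0,0.036,0,0,0,0.045,0,0,0.036,0,0,0,0.045,0,0,0,0,0,0,0.045,0,0,0,0,0,0,0.045]'| egrep "pos|force|width"
python3 - <<'E'
from h import *
c=get_calibration("wrist");print(state()["ee_pos"].round(1));save("w17.png",snapshot("wrist")); 
np.save("w17.npy",np.array([c],dtype=object),allow_pickle=True)
E
```

```text
ee_pos: [545.6, -47.4, 56.2]
ft_force: [-0.5, -0.1, 0.1]
width: 45.2
[545.6 -47.4  56.2]
```

View pics/w17.png

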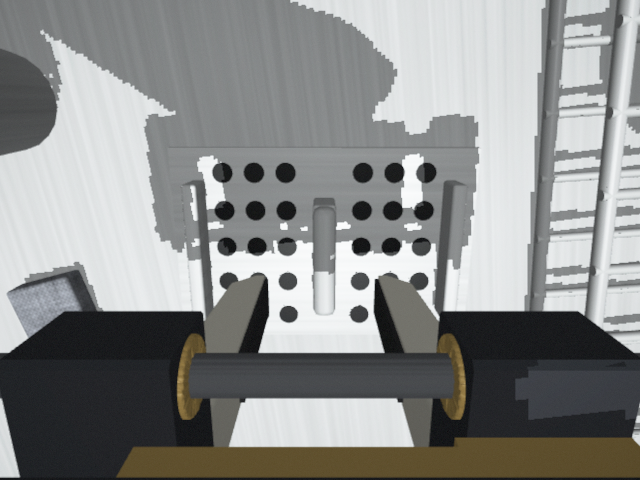

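Run:
```python
from h import *
c=np.load("w17.npy",allow_pickle=True)[0]; s=state();R=s["tool_rot"]
a,b=onz(c,324.5,209,39),onz(c,324,313,39);m=(a+b)/2;print(m.round(1),np.linalg.norm(a-b).round(1),(R.T@(m-s["ee_pos"])).round(1),(R.T@(a-b)).round(1))
l=[onz(c,u,v,25) for u,v in [(188,185),(463,185)]];print([ (R.T@(p-s["ee_pos"])).round(1) for p in l])
l=[onz(c,u,v,5) for u,v in [(169,148),(478,148)]];print([ (R.T@(p-s["ee_pos"])).round(1) for p in l])
```

```text
[547.3 -47.   39. ] 56.8 [-0.6 17.2  2.1] [-56.8   0.    0.1]
[array([-38.9,  31.3, -69.6]), array([-38.9,  31. ,  75.1])]
[array([-56.7,  51.3, -84.9]), array([-56.7,  51. ,  88.4])]
```

```bash
python3 -m jog '[0.0005,0.02,0.0021,0,0,0,0.045,0,0.02,0,0,0,0,0.045,0,0.014,0,0,0,0,0.045,0,0.004,0,0,0,0,0.045,0,0.004,0,0,0,0,0.03,0,0,0,0,0,0,0.03]'| egrep "pos|force|width"; python3 -m jog '[0,0,0,0,0,0,0.005,0,0,0,0,0,0,0.005,0,0,0,0,0,0,0.005,0,0,0,0,0,0,0.005]' 40| egrep "pos|force|width"
```

```text
ee_pos: [548.7, -48.2, -5.4]
ft_force: [-0.0, 0.1, -0.4]
width: 31.5
ee_pos: [547.9, -47.9, -5.3]
ft_force: [-2.9, 0.8, 4.5]
width: 11.7
```

```bash
python3 -m jog '[0,-0.03,0,0,0,0,0.005,0,-0.05,0,0,0,0,0.005,0,-0.05,0,0,0,0,0.005,0,-0.04,0,0,0,0,0.005, 0,0,0,0,-0.1711,0,0.005,0,0,0,0,-0.1711,0,0.005,0,0,0,0,-0.1711,0,0.005,0,0,0,0,-0.1711,0,0.005,0,0,0,0,-0.1711,0,0.005,0,0,0,0,-0.1711,0,0.005,0,0,0,0,-0.1711,0,0.005,0,0,0,0,-0.1711,0,0.005,0,0,0,0,-0.1711,0,0.005,0,0,0,0,-0.1711,0,0.005]'; python3 -m jog '[-0.0042,0,0.043,0,0,0,0.005,-0.0042,0,0.043,0,0,0,0.005,-0.0042,0,0.043,0,0,0,0.005,-0.0042,0,0.043,0,0,0,0.005,-0.0042,0,0.043,0,0,0,0.005,-0.0042,0,0.043,0,0,0,0.005,-0.0042,0,0.043,0,0,0,0.005,0,0,0,0,0,0,0.005,0,0,0,0,0,0,0.005]'
python3 - <<'E'
from h import *
c=get_calibration("wrist");print(state()["ee_pos"].round(1));save("w18.png",snapshot("wrist")); 
np.save("w18.npy",np.array([c],dtype=object),allow_pickle=True)
E
```

```text
t: 32.15
ee_pos: [547.9, -48.1, 163.1]
tool_rot: [[1.0, -0.002, -0.017], [0.017, 0.0, 1.0], [-0.002, -1.0, 0.0]]
ft_force: [-0.8, -0.7, -5.2]
width: 11.4
t: 33.28
ee_pos: [515.3, 251.6, 163.3]
tool_rot: [[1.0, -0.002, -0.011], [0.011, -0.002, 1.0], [-0.002, -1.0, -0.002]]
ft_force: [-0.7, 0.2, -3.7]
width: 11.7
[515.3 251.6 163.3]
```

View pics/w18.png

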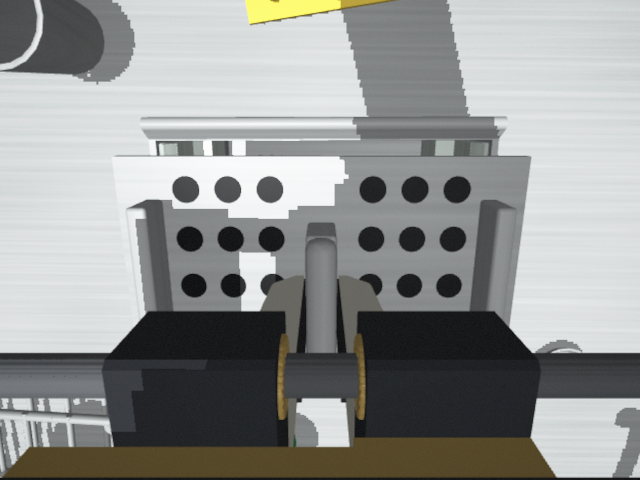

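Run:
```python
from h import *
i=cv2.imread("pics/w18.png"); cv2.imwrite("pics/w18c.png",np.hstack([cv2.resize(i[105:215,105:205],None,fx=4,fy=4,interpolation=cv2.INTER_CUBIC),cv2.resize(i[105:215,440:540],None,fx=4,fy=4,interpolation=cv2.INTER_CUBIC)]))
```

```text
(no output)
```

View pics/w18c.png

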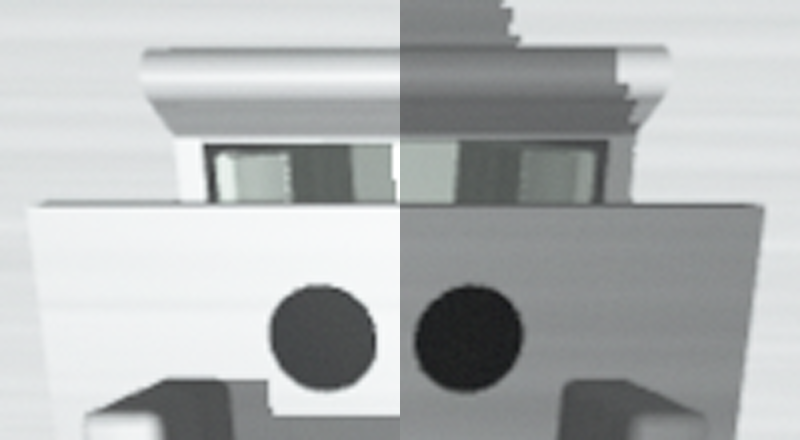

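Run:
```python
from h import *
c=np.load("w18.npy",allow_pickle=True)[0]
L=lambda x,y,z: onz(c,105+x/4,105+y/4,z).round(1)
Rr=lambda x,y,z: onz(c,440+(x-400)/4,105+y/4,z).round(1)
print("rim",L(140,50,98),Rr(668,47,98)); print("inner",L(178,137,98),Rr(635,133,98), "wall",L(205,170,98),Rr(608,170,98))
print("plate",L(30,207,173.6),Rr(765,207,173.6)); print("lip",L(90,418,193.6),Rr(702,416,193.6))
```

```text
rim [442.9 144.8  98. ] [440.1 358.8  98. ]
inner [455.2 149.2  98. ] [452.4 355.5  98. ] wall [460.  152.7  98. ] [457.8 352.1  98. ]
plate [459.  163.2 173.6] [457.  338.9 173.6]
lip [477.3 176.5 193.6] [475.4 325.8 193.6]
```

```bash
python3 -m jog '[-0.0005,0.03,0.0011,0,0,0,0.005, 0,0.025,0,0,0,0,0.005,0,0.01,0,0,0,0,0.005,0,0,0,0,0,0,0.005,0,0,0,0,0,0,0.005]' 50| egrep "pos|force|width"; for i in 1 2 3; do python3 -m jog '[0,0.007,0,0,0,0,0.005, 0,0,0,0,0,0,0.005]'| egrep "pos|force|width";done
```

```text
ee_pos: [516.4, 253.6, 100.5]
ft_force: [-0.6, -0.4, -4.2]
width: 11.5
ee_pos: [515.0, 253.5, 92.2]
ft_force: [0.4, 0.0, -4.6]
width: 10.9
ee_pos: [514.7, 253.4, 84.8]
ft_force: [-0.5, -0.4, -4.4]
width: 11.8
ee_pos: [514.8, 253.3, 77.7]
ft_force: [0.6, -0.2, -4.0]
width: 11.3
```

```bash
for i in 1 2 3 4 5; do python3 -m jog '[0,0.004,-0.0002,0,0,0,0.005, 0,0,0,0,0,0,0.005]'| egrep "pos|force|width";done
```

```text
ee_pos: [515.1, 253.2, 74.1]
ft_force: [0.8, 0.1, -5.4]
width: 11.5
ee_pos: [515.1, 253.0, 70.1]
ft_force: [1.1, -0.6, -4.0]
width: 11.4
ee_pos: [515.8, 253.2, 66.7]
ft_force: [-0.1, -0.1, -1.8]
width: 11.2
ee_pos: [516.7, 253.5, 63.9]
ft_force: [-0.2, -0.4, 3.8]
width: 11.6
ee_pos: [517.4, 253.4, 60.0]
ft_force: [1.0, 0.3, 3.9]
width: 11.5
```

```bash
for i in 1 2 3 ; do python3 -m jog '[-0.0006,0.0035,0,0,0,0,0.005, 0,0,0,0,0,0,0.005]'| egrep "pos|force|width";done
```

```text
ee_pos: [514.0, 250.3, 53.6]
ft_force: [0.5, -1.4, -5.2]
width: 11.3
ee_pos: [513.5, 251.6, 52.0]
ft_force: [-2.2, -2.8, 6.7]
width: 11.6
ee_pos: [513.5, 251.6, 51.9]
ft_force: [-6.4, -6.0, 25.1]
width: 11.4
```

```bash
python3 -m jog '[0,-0.004,0,0,0,0,0.005, 0,0,0,0,0,0,0.03, 0,0,0,0,0,0,0.03,0,0,0,0,0,0,0.03,0,-0.02,0,0,0,0,0.03, 0,-0.025,0,0,0,0,0.03, 0,0,0.035,0,0,0,0, 0,0,0.035,0,0,0,0, 0,0.014,0,0,0,0,0, 0,0.01,0,0,0,0,0, 0,0,0,0,0,0,0]'
for i in 1 2 3 ; do python3 -m jog '[0,0.004,0,0,0,0,0, 0,0,0,0,0,0,0]'| egrep "pos|force|width";done
```

```text
t: 38.08
ee_pos: [512.3, 320.1, 71.5]
tool_rot: [[1.0, -0.003, -0.009], [0.009, -0.003, 1.0], [-0.003, -1.0, -0.003]]
ft_force: [-0.9, -0.8, -0.1]
width: 0.7
ee_pos: [513.0, 321.9, 68.9]
ft_force: [0.2, 0.0, -0.5]
width: 0.5
ee_pos: [512.6, 322.5, 64.7]
ft_force: [-0.4, -0.4, 0.1]
width: 0.8
ee_pos: [512.6, 322.5, 60.6]
ft_force: [0.2, -0.6, 0.2]
width: 0.3
```

```bash
for i in 1 2 3 ; do python3 -m jog '[0,0.003,0,0,0,0,0, 0,0,0,0,0,0,0]'| egrep "pos|force";done
```

```text
ee_pos: [512.8, 322.7, 60.3]
ft_force: [-3.3, -2.2, 10.8]
ee_pos: [513.0, 322.9, 60.1]
ft_force: [-7.5, -4.3, 26.1]
ee_pos: [513.0, 323.1, 59.9]
ft_force: [-10.6, -6.3, 39.5]
```

Hard stop at 60.2. Now the other end.

```bash
python3 -m jog '[0,-0.045,0,0,0,0,0, 0,0,-0.046,0,0,0,0, 0,0,-0.046,0,0,0,0, 0,0,-0.048,0,0,0,0, 0,0.02,0,0,0,0,0, 0,0.014,0,0,0,0,0, 0,0,0,0,0,0,0]'| egrep "pos|force"
for i in 1 2 3 4; do python3 -m jog '[0,0.003,0,0,0,0,0, 0,0,0,0,0,0,0]'| egrep "pos|force|width";done
```

```text
ee_pos: [513.3, 183.3, 61.8]
ft_force: [-0.1, -0.1, -0.2]
ee_pos: [514.7, 183.4, 60.4]
ft_force: [0.5, 0.6, -0.4]
width: 0.1
ee_pos: [514.8, 183.4, 60.2]
ft_force: [-5.0, -0.9, 18.6]
width: 0.5
ee_pos: [514.9, 183.3, 59.9]
ft_force: [-9.8, -2.4, 36.0]
width: 0.3
ee_pos: [515.0, 183.2, 59.7]
ft_force: [-13.6, -5.5, 54.3]
width: 0.5
```

Both ends stop at 60.2, so it is level. I lift off and take a look.

```bash
python3 -m jog '[0,-0.02,0,0,0,0,0, 0,-0.05,0,0,0,0,0, 0,-0.055,0,0,0,0,0, -0.02,-0.055,0.035,0,0,0,0, -0.02,-0.03,0.034,0,0,0,0,0,0,0,0,0,0,0]'| egrep "t:|pos|force"
python3 - <<'E'
from h import *
save("w20.png",snapshot("wrist"))
save("s20.png",cv2.resize(snapshot("scene")[130:290,240:510],None,fx=2.9,fy=2.9,interpolation=cv2.INTER_CUBIC))
E
```

```text
t: 42.2
ee_pos: [474.5, 253.2, 259.4]
tool_rot: [[1.0, 0.005, -0.019], [0.019, 0.006, 1.0], [0.005, -1.0, 0.006]]
ft_force: [-0.6, 0.3, -0.1]
```

View pics/w20.png

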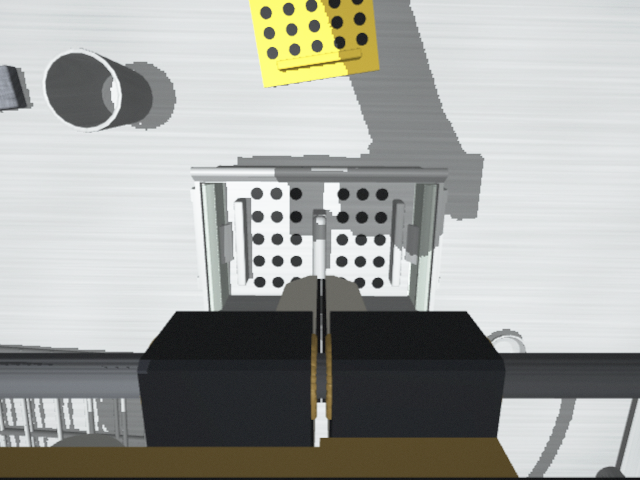

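View pics/s20.png

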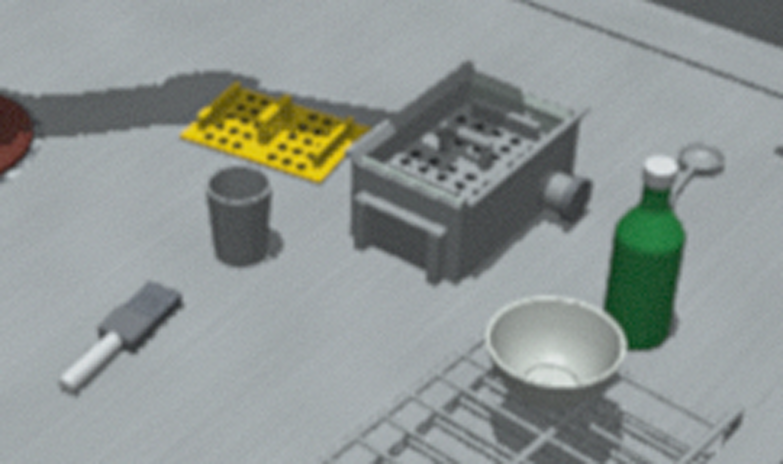

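The wrist view shows the long screen flat in the box: lips at columns 240 and 399, handle at 321, and catch leaves over both plate ends near (226,241) and (411,240). The other objects haven't moved. I'm handing it in.

```bash
python3 -c "
from rig import *
print(state()['ft_force'].round(1)); print(finish_job())"
```

```text
[ 0.6 -0.2 -0.9]
the job is handed in; nothing more can be done
None
```

Both screens are back in the box, the short slotted one at the bottom and the long round-holed one on top of it. I handed the job in at about 42 s; no verdict came back.

**Short screen:** I lifted it by its handle, pushed it past its catches and pressed each end. Both ends met a hard stop at the same height (35.2 mm), with up to 50 N.

**Long screen:** I pulled it out from under the shelf by its lip, set it down and took it by the handle. I then pushed it in and pressed each end. Both ends stopped at the same height (60.2 mm), with up to 54 N. Its resting height (51.9 mm) was within 0.1 mm of what the short screen's height predicted.

**Last look:** The pictures show the long screen flat in the box, with catch leaves over both its ends. None of the other things in view had moved, though the pan was outside the final frames. The robot was clear of everything. The catch positions can't be read directly, so the snap-in rests on the drop in force, the matching stops and the pictures.

**What disagreed:**
- My first grasp of the short screen closed on nothing and nudged it about 2 mm.
- The fingertips act about 20 mm short of the stated tool point, so I grasped deeper after that.

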